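# Clamp the shoe last to the click

### The arm

A 6-joint arm with a two-finger parallel gripper is mounted at the origin on the work surface. World frame = base frame: x ahead of the robot, y to its left, z up, the work surface at z = 0. Lengths are in m, angles in rad, forces in N, time in s.
With the tool pointing down it reaches from about 0.4 to 0.825 m from the base axis. Payload 7 kg.
Tool frame: the origin (TCP) lies midway between the tips of the shut fingers; the grasp point (between the pads) lies 19 mm behind it; z points along the fingers, x is the direction in which the jaws open and shut, and the axes are right-handed (so a half turn about z gives the same grasp; the last joint's range is limited). The gripper opens to 88 mm and grips with 3 to 60 N. Pads are 19 mm wide; open, the fingers measure 130 mm over their backs; the gripper's body (78 mm by 193 mm) begins 47 mm behind the grasp point.
Start: joints at [-1.046, 0.359, 0.012, 0, -1.224, -0.288], TCP at [0.158, -0.656, 0.19] pointing down, gripper open.
Joint ranges: [-3.07, 3.07], [-1.43, 2.12], [-1.02, 1.25], [-3.03, 1.67], [-3.05, -0], [-3.03, 3.03]. Speed limits (rad/s): [2.39, 2.39, 3.01, 3.14, 3.14, 3.14].

### API

Orientations are given as [roll, pitch, yaw] about the fixed x, y, z axes, in that order (R = Rz(yaw) Ry(pitch) Rx(roll)).
In Python, from station import arm, viewer, ticket gives the robot as it stands. The module is installed in compiled form; this text tells all that it offers.
- The arm moves only by the tool step_arm, never from a script. Its argument "targets" is a list of rows, each a list of 3 entries, a list of its own where there are three numbers: the shift along the tool's x, y, z in m, then the turn, a rotation vector about the tool's x, y, z in degrees, then the opening, from -1 (shut) to 1 (fully open), so that 0 is half open. A call has exactly 8 rows; each row shifts and turns the commanded pose from where the row before left it, along the tool's axes as they then stand; what a row does not reach is not made up. A row lasts 1/10 s, in which the tool goes at most 50 mm and 8.59 degrees, less where a joint would pass 70% of its speed; a pose out of reach is approached as far as the arm can. A call is refused whole if a number of a shift passes 0.05 or a number of a turn 8.59, either way. A call with a gripper value outside its range is refused whole. The fingers move at their own pace and stop on an object; "grip_force" is the grip in N (left out, the last holds). Time passes only in rows, so rows that do not move let the fingers close, or fill a call up. It gives the time, the measured TCP pose, the force and the opening at its end, in the units of the state.
- arm.get_state(): the state, without advancing time (a new reading comes with each control period).
- viewer.grab_frame(name): name is "scene" or "top"; returns (picture, depth): 400x640x3 uint8, red, green, blue; 400x640 float32, m along the optical axis (not along the pixel's ray), 0 where there is no reading.
- viewer.calibration(name): a dict with "fov_y" (degrees; the focal length in pixels is half the picture's height over the tangent of half this angle, whatever the lens; pixels are square), "cx", "cy" (the principal point, pixels), "world_to_cam" (4x4, takes a point from world to camera coordinates). Camera axes: x right, y up, looking along -z (the intrinsics and any distortion apply to the point x, -y, -z); pixel columns grow to the right and rows downward; lengths in m; the calibration is good to about 2 mm. A picture is of the moment at which its call begins. calibration takes no time and is no camera call.
- ticket.job_done(): hands the job in, once; it reports no verdict.
The state is a dict: "t": time; "q": joint angles; "qd": joint speeds; "joint_efforts": joint torques, N m; "eef_pos": TCP position; "ee_rot": TCP orientation; "force": force on the tool from outside, world axes, zero at the start; "moment": the same for the moment, N m; "width": finger opening in m.
Only numpy, scipy, OpenCV 4.12 (cv2) and the standard library are available. Lean on these libraries where they do the work, as an engineer would, in place of code of your own. Each camera call takes 0.05 s, during which the arm holds its last target.

### The job

Take the steel shoe last out of its wooden rest on the green basin and stand it, stem down and fully home, in the clamp stand's socket, foot lying crosswise to the jaw so that it clears the wrench. Then turn the stand's click wrench clockwise by its upright post until you feel it click (the handle gives way, once the jaw has gripped the stem), stop at once without forcing the handle on to its end, and let go, leaving the last clamped. Leave the other things where they are.

Things in the scene. Friction and masses are not known exactly. Their poses are not given: they have to be found in the camera images.
- last: Steel shoe last, 0.75 kg: a foot shape, sole up and level, on a square stem. Origin under the stem's centre, z up, x along the foot to the toe. Stem 28 x 28 mm, z = 0 to 48 mm (lowest 4 mm stepped in to 22 x 22). Foot z = 48 to 84 mm, x = -77 (heel) to +95 mm (toe); heel 44, ball 58 mm wide.
- waist (a point): Grip point of the last: middle of the foot's waist, at x = -7, z = 66 mm of the last, axes as the last. The waist is 36 mm wide in y with flat sides, from x = -33 to +19 mm.
- rest: Wooden rest, 85 x 75 x 40 mm, fixed on the upturned green basin (100 mm high). The last starts upright in its 32 mm square, 32 mm deep well; lift it 40 mm to clear. Origin under its centre.
- stand: Clamp stand, fixed to the table. Dark base 120 (x) x 230 (y) x 30 mm, y -70 to +160. Origin on the table under the socket, z up. Blue walls to 72 mm height make the socket. Wrench axis vertical at x = 0, y = +105 mm. The last fits with its foot along the stand's x, toe either way; along y it would hit the wrench head (42 mm across, 81 to 103 mm high).
- socket (a point): Centre of the socket's floor, 30 mm above the table, axes as the stand; the last's origin is here when home. The socket is 42 mm deep, 32.5 mm wide in x; in y it is 17 mm from here to the fixed wall at -y and, jaw back, 17 to 23 mm to the pad at +y (the pad stands out differently each time).
- jaw: Steel jaw with copper pad in the stand. Slides to -y, 15 mm per radian of clockwise wrench turn, and presses the stem against the wall at -y. Axes as the stand; origin coincides with the stand's when fully back. Stays put when the wrench is let go.
- pad_spring (a joint): How far the copper pad's spring is pressed in, m: 0 with the stem not gripped, about 0.003 at the click, about 0.001 after letting go (over 0.0003 is gripped); 30 N per mm. Turning the wrench back would free it.
- wrench_head (a point): Top of the wrench's head on its vertical turning axis, 97 mm above the table. z up, x along the arm until it clicks. Clockwise seen from above it turns easily (4 N at the post) for 0.4 to 0.85 rad until the jaw meets the stem, then the push climbs over 0.2 to 0.3 rad. It starts 1.05 to 1.35 rad anticlockwise of the stand's x.
- post (a point): Upright round rubber post at the end of the wrench's handle, 22 mm in diameter, from 97 to 157 mm above the table; this point is on its axis, 137 mm up, 150 mm from the turning axis. The handle, 18 mm thick, runs from the head to its foot. Let go after a click, the handle springs back in line with the head.
- pin (a point): Top of the red pin on the head; rises about 4 mm at the click. The click: at about 12 N of push at the post, after 8 mm of springy give, the handle gives way against the head: the push falls to half by 14 mm and below 4 N by 18 mm, then climbs above the click again by 28 mm. Clicked counts from 12 mm of give, forced beyond 30; end stop at 36 mm.
- tin: Round polish tin, 70 mm across, 28 mm high, red lid, on the basin. Origin under its centre.
- shoe_horn: Beige plastic shoe horn, 173 x 36 x 6 mm, lying on the basin, x along it. Origin under its middle.
- brush_box: Wooden brush box with flip lid, shut, 144 x 69 x 56 mm, on the basin. Origin under its centre.
- brush: Shoe brush, 150 x 45 x 44 mm, on the table. Origin under its centre.
- mug: Blue mug, 80 mm across, 90 mm high, on the table. Origin under its centre.
- polish: Small amber bottle, 48 mm across, 100 mm high, on the table. Origin under its centre.
There are look-alikes about, which are no part of the job. What is meant by the last is not yellow, and is the larger of those in its own colour.

How it is judged:
On the way, in this order (a step that is already met when the one before it is completed fails the run):
1. the last stands upright and fully home in the socket (z of last in the frame of stand between 0.025 and 0.034 m and x of last in the frame of stand between -0.006 and 0.006 m and y of last in the frame of stand between -0.007 and 0.014 m and angle between last's own z axis and vertical below 0.07 rad), for 0.2 s.
2. the wrench has clicked (its handle has given at least 12 mm at the post) with the last home and gripped by the jaw (all of step 1 and y of post in the frame of wrench_head below -0.012 m and value of joint pad_spring above 0.0005 m), for 0.05 s.
At the end, for the whole second after the job is handed in: The last is home in the socket (underside within 4 mm of its floor, within 6 mm of the centre in x, tilted less than 4 degrees) and still, the jaw still grips it (pad pressed in by more than 0.3 mm), and the wrench handle has sprung back in line with its head (within 5 mm at the post) (all of step 1 and value of joint pad_spring above 0.0003 m and y of post in the frame of wrench_head above -0.005 m and linear speed of last below 0.01 m/s); the robot touches nothing.
It fails at once if the wrench handle is forced on past its click (more than 30 mm of give at the post) (y of post in the frame of wrench_head below -0.03 m).
It fails at once if a bystander is moved more than 30 mm (distance of any of tin, shoe_horn, brush_box, brush, mug, polish from where it was at the start of the episode above 0.03 m).
It also fails if it takes over 70 s, if anything falls off the work surface, if the arm or the gripper's body presses on something with over 40 N, if the wrist force passes 120 N, or if a joint passes its speed limit or range.

## Working session

There is one attempt and no reset: what is moved stays moved. The work goes in short steps, Python scripts to look and compute and a tool call to move; the robot and the scene stay as the last step left them, time stands still between calls to the robot, and variables do not carry over. Pictures are saved under pics/ and viewed, and the job is handed in when it is done.

Besides the shell and the picture viewer there is one more tool, called after ">>>" as name([rows], argument=value, ...), one row to a line, values as JSON. step_arm: Moves the arm, as the interface text tells. Its arguments: {"type":"object","properties":{"targets":{"type":"array"},"grip_force":{"type":"number"}},"required":["targets"]}

```bash
mkdir -p pics; ls; python3 - <<'E'
from station import arm,viewer
import cv2,numpy as np
print(arm.get_state())
for n in("scene","top"):
    p,d=viewer.grab_frame(n); cv2.imwrite(f"pics/{n}0.png",p[:,:,::-1]); np.savez(f"pics/{n}0.npz",p=p,d=d)
    print(n,viewer.calibration(n))
E
```

```text
pics
{'t': 0.0, 'q': array([-1.04588935e+00,  3.59390983e-01,  1.10624101e-02, -3.35656479e-04,
       -1.22410244e+00, -2.88093068e-01]), 'qd': array([-0.00155715, -0.00013169, -0.00087003,  0.00145794,  0.00075296,
       -0.00047026]), 'joint_efforts': array([-9.62744116e-05, -5.82723212e+01,  2.93048126e+01,  6.99700847e+00,
        6.94215763e-03, -1.88081517e-04]), 'eef_pos': array([ 0.15818931, -0.65563777,  0.18882425]), 'ee_rot': array([-3.14143069e+00, -1.65697162e-03,  1.80749579e+00]), 'force': array([-0.80402546, -0.69296385, -0.05797775]), 'moment': array([ 0.00909871, -0.00023314, -0.00071595]), 'width': 0.08739710158463988}
scene {'fov_y': 57.17911139626806, 'cx': 320.1268695814256, 'cy': 199.296566681017, 'world_to_cam': array([[-0.7055984 ,  0.70857004,  0.0077069 ,  0.30610804],
       [-0.60216857, -0.60530529,  0.52057519,  0.25821416],
       [ 0.37352901,  0.36267617,  0.85378105, -1.42578114],
       [ 0.        ,  0.        ,  0.        ,  1.        ]])}
top {'fov_y': 42.52489889011954, 'cx': 317.4520720323421, 'cy': 199.83532443684686, 'world_to_cam': array([[ 8.26925545e-03, -9.99965656e-01,  5.53300136e-04,
         6.33594974e-02],
       [ 9.92481660e-01,  8.27493393e-03,  1.22113390e-01,
        -5.43382851e-01],
       [-1.22113774e-01, -4.60646575e-04,  9.92516002e-01,
        -1.50852270e+00],
       [ 0.00000000e+00,  0.00000000e+00,  0.00000000e+00,
         1.00000000e+00]])}
```

View pics/scene0.png

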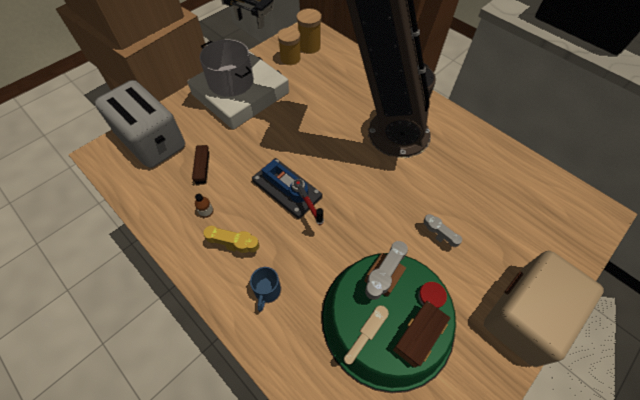

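View pics/top0.png

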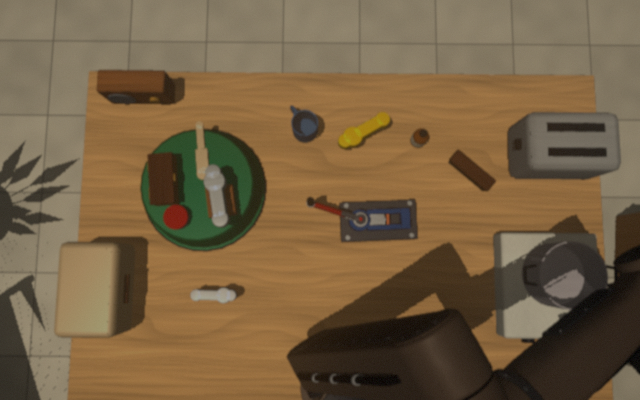

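```bash
cat > h.py <<'E'
import numpy as np,cv2
from station import arm,viewer
def K(n):
    c=viewer.calibration(n); f=200/np.tan(np.radians(c['fov_y']/2)); return f,c['cx'],c['cy'],np.array(c['world_to_cam'])
def world(n,d):
    f,cx,cy,T=K(n); v,u=np.mgrid[0:400,0:640]
    C=np.stack([(u-cx)/f*d,-(v-cy)/f*d,-d],-1); return (C-T[:3,3])@T[:3,:3]
def ray(n,u,v,z):
    f,cx,cy,T=K(n); o=-T[:3,:3].T@T[:3,3]; w=np.array([(u-cx)/f,-(v-cy)/f,-1])@T[:3,:3]
    return o+w*(z-o[2])/w[2]
def px(n,p):
    f,cx,cy,T=K(n); c=T[:3,:3]@np.array(p)+T[:3,3]; return cx+f*c[0]/-c[2],cy-f*c[1]/-c[2]
def load(n,k): a=np.load(f"pics/{n}{k}.npz"); return a['p'],a['d']
E
python3 - <<'E'
from h import *
np.set_printoptions(precision=4,suppress=True)
for n in("scene","top"):
    p,d=load(n,0); W=world(n,d)
    for (u,v) in ([(250,240),(120,200),(500,180),(330,250),(427,380)] if n=="scene" else [(300,250),(120,120),(560,90),(300,90),(450,230),(300,180)]): print(n,u,v,W[v,u],d[v,u])
p,_=load("top",0)
a=cv2.resize(p[120:260,130:270],None,fx=5,fy=5,interpolation=cv2.INTER_CUBIC)[:600]
b=cv2.resize(p[180:260,290:430],None,fx=5,fy=5,interpolation=cv2.INTER_CUBIC)
cv2.imwrite("pics/c1.png",a[:,:,::-1]);cv2.imwrite("pics/c2.png",b[:,:,::-1])
p,_=load("scene",0)
a=cv2.resize(p[230:370,320:460],None,fx=4,fy=4,interpolation=cv2.INTER_CUBIC)
b=cv2.resize(p[140:240,240:340],None,fx=5,fy=5,interpolation=cv2.INTER_CUBIC)
cv2.imwrite("pics/c3.png",a[:,:,::-1]);cv2.imwrite("pics/c4.png",b[:,:,::-1])
E
```

```text
scene 250 240 [ 0.7168 -0.0129  0.086 ] 1.0893314
scene 120 200 [ 0.9196 -0.483   0.0015] 1.256199
scene 500 180 [-0.0826  0.3945 -0.0002] 1.3136888
scene 330 250 [0.5437 0.1536 0.0024] 1.1649624
scene 427 380 [0.6307 0.5936 0.0085] 0.96766376
top 300 250 [0.3934 0.1195 0.0002] 1.5564456
top 120 120 [ 0.7937  0.6877 -0.0024] 1.6081203
top 560 90 [ 0.9018 -0.6929 -0.0001] 1.6183888
top 300 90 [0.8923 0.1254 0.0072] 1.6103941
top 450 230 [ 0.4579 -0.3367 -0.0018] 1.5660926
top 300 180 [0.6077 0.1221 0.0022] 1.5805659
```

View pics/c1.png

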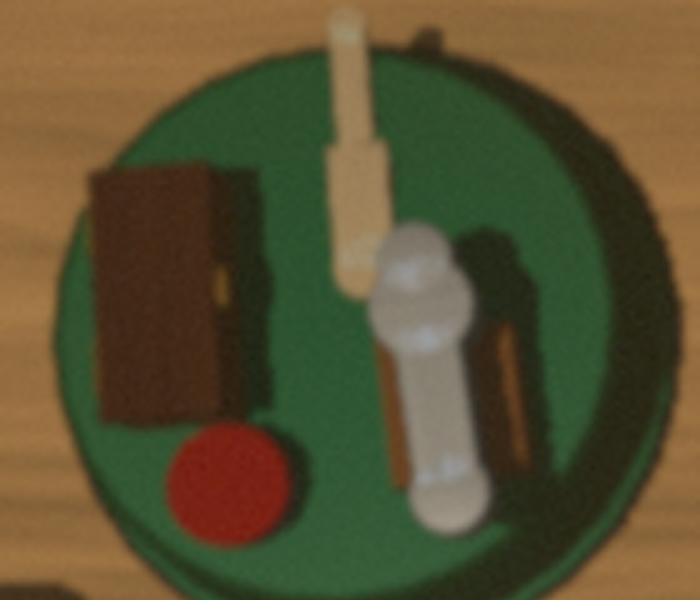

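View pics/c2.png

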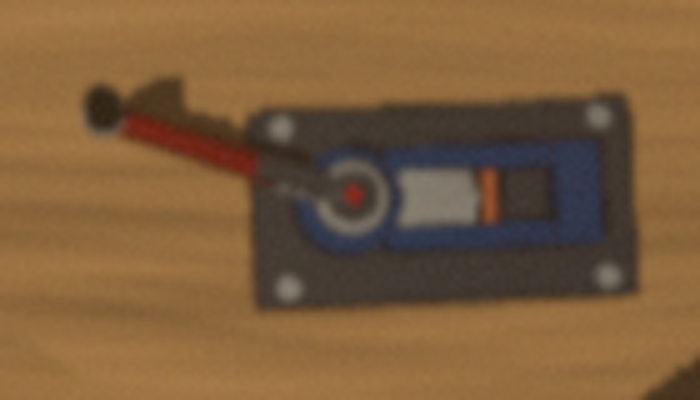

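View pics/c3.png

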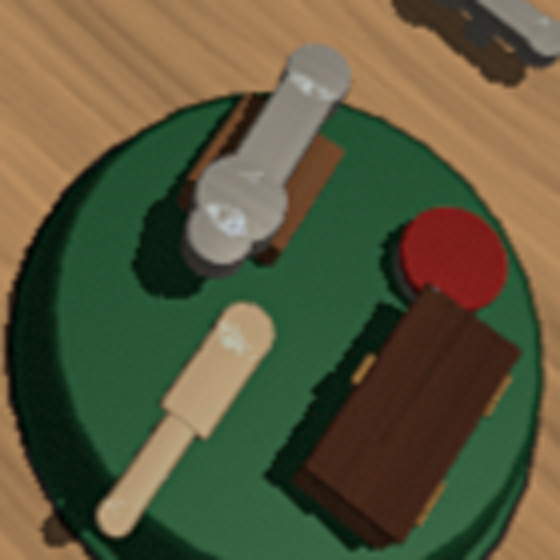

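View pics/c4.png

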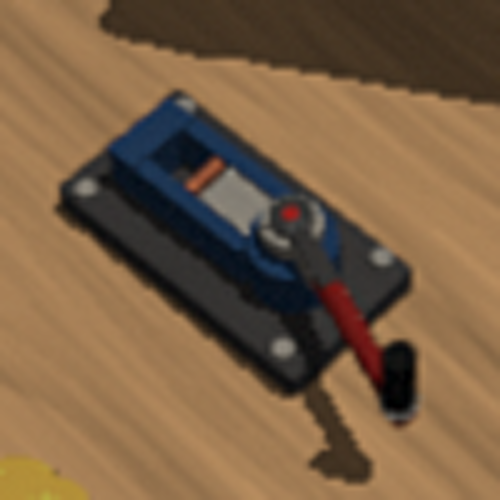

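```bash
cat > m1.py <<'E'
from h import *
np.set_printoptions(precision=4,suppress=True)
Z=0.192
for n in("scene","top"):
    p,d=load(n,0); W=world(n,d)
    hsv=cv2.cvtColor(p,cv2.COLOR_RGB2HSV)
    roi=(W[...,0]>0.4)&(W[...,0]<0.75)&(W[...,1]>0.2)&(W[...,1]<0.55)&(W[...,2]>0.15)
    m=(roi&(hsv[...,1]<75)&(hsv[...,2]>75)).astype(np.uint8)
    nl,lab,st,_=cv2.connectedComponentsWithStats(m); k=1+np.argmax(st[1:,4]); m=(lab==k).astype(np.uint8)
    print(n,st[k],"z med",np.median(W[m>0][:,2]))
    v,u=np.nonzero(m); P=np.array([ray(n,a,b,Z)[:2] for a,b in zip(u,v)])
    # axis from waist mid-line: iterate
    c=P.mean(0); w,V=np.linalg.eigh(np.cov((P-c).T)); ax=V[:,1]; ax=ax*np.sign(ax[0])
    for it in range(6):
        no=np.array([-ax[1],ax[0]]); s=(P-c)@ax; t=(P-c)@no
        # slices
        bins=np.arange(s.min(),s.max(),0.006); mid=[];wd=[];sc=[]
        for b in bins[:-1]:
            q=t[(s>=b)&(s<b+0.006)]; 
            if len(q)<3: continue
            mid.append((q.max()+q.min())/2); wd.append(q.max()-q.min()); sc.append(b+0.003)
        mid,wd,sc=map(np.array,(mid,wd,sc)); 
        g=slice(2,-2); a=np.polyfit(sc[g],mid[g],1); ax=ax+a[0]*no; ax/=np.linalg.norm(ax); c=c+a[1]*no
    print("yaw",np.degrees(np.arctan2(ax[1],ax[0])),"len",s.max()-s.min())
    o=c+ax*(s.min()+s.max())/2-ax*0.009  # origin: mid of -77..95 = +9
    print("origin",o,"waist",o-0.007*ax)
    print(np.c_[sc-((s.min()+s.max())/2-0.009),wd*1000,mid*1000].round(3).tolist())
    o=p.copy(); o[m>0]=(255,0,255); cv2.imwrite(f"pics/mask_{n}.png",o[:,:,::-1])
E
python3 m1.py
```

```text
scene [367 241  41  55 987] z med 0.19168095077611405
yaw 10.73910483659687 len 0.16986431917634842
origin [0.5281 0.3418] waist [0.5212 0.3405]
[[-0.073, 24.233, -0.101], [-0.067, 34.256, -0.307], [-0.061, 39.874, -0.508], [-0.055, 42.412, -0.052], [-0.049, 40.173, 0.201], [-0.043, 36.603, -1.028], [-0.037, 36.484, -0.535], [-0.031, 35.013, 0.631], [-0.025, 33.62, 0.475], [-0.019, 34.856, 0.287], [-0.013, 33.469, 0.132], [-0.007, 34.7, -0.054], [-0.001, 34.59, 0.428], [0.005, 34.437, 0.089], [0.011, 34.328, 0.567], [0.017, 34.285, -0.247], [0.023, 34.177, 0.23], [0.029, 44.164, 0.226], [0.035, 49.518, 0.022], [0.041, 52.294, -0.135], [0.047, 54.678, 0.287], [0.053, 55.829, 0.096], [0.059, 54.441, -0.043], [0.065, 45.584, -0.535], [0.071, 39.992, -0.197], [0.077, 38.652, -0.341], [0.083, 36.552, -0.104], [0.089, 27.847, -0.615]]
top [204 164  24  63 932] z med 0.1921355955024353
yaw 10.310093930150684 len 0.17206156218085572
origin [0.5256 0.3388] waist [0.5187 0.3375]
[[-0.074, 24.094, 0.457], [-0.068, 32.804, -1.659], [-0.062, 38.089, 0.181], [-0.056, 40.744, 0.705], [-0.05, 40.764, -0.09], [-0.044, 38.143, 0.435], [-0.038, 33.283, -0.56], [-0.032, 35.538, 0.165], [-0.026, 32.92, 0.292], [-0.02, 32.936, -0.504], [-0.014, 35.203, -0.176], [-0.008, 33.37, 0.346], [-0.002, 33.386, -0.452], [0.004, 35.254, 0.078], [0.01, 33.022, 0.404], [0.016, 33.039, -0.396], [0.022, 35.717, -0.269], [0.028, 41.048, -1.07], [0.034, 49.041, -0.544], [0.04, 52.524, -0.023], [0.046, 55.209, 0.504], [0.052, 54.828, -0.093], [0.058, 51.797, 0.239], [0.064, 46.494, -0.563], [0.07, 38.927, -0.235], [0.076, 38.944, 1.628], [0.082, 38.16, 0.83], [0.088, 32.839, 0.027]]
```

```bash
cat > m2.py <<'E'
from h import *
np.set_printoptions(precision=4,suppress=True)
for n in("scene","top"):
    p,d=load(n,0); W=world(n,d); hsv=cv2.cvtColor(p,cv2.COLOR_RGB2HSV)
    roi=(W[...,0]>0.38)&(W[...,0]<0.7)&(W[...,1]>-0.3)&(W[...,1]<0.15)
    H,S,V=hsv[...,0],hsv[...,1],hsv[...,2]
    blue=(roi&(H>100)&(H<130)&(S>110)).astype(np.uint8)
    u0=roi&(W[...,2]>0.015)&(W[...,2]<0.045)&(S<95)&(V<100)
    red=roi&((H<8)|(H>172))&(S>150)&(V>60)
    for nm,m,z in(("blue",blue,0.072),("base",(u0|(blue>0)).astype(np.uint8),0.03)):
        m=cv2.morphologyEx(m,cv2.MORPH_CLOSE,np.ones((3,3)))
        cs,_=cv2.findContours(m,cv2.RETR_EXTERNAL,cv2.CHAIN_APPROX_NONE); c=max(cs,key=cv2.contourArea)[:,0]
        P=np.array([ray(n,a,b,z)[:2] for a,b in c],np.float32)
        r=cv2.minAreaRect(P); print(n,nm,r,cv2.boxPoints(r).round(4).tolist())
        o=p.copy(); o[m>0]=(255,0,255); cv2.imwrite(f"pics/m_{nm}_{n}.png",cv2.resize(o[130:260,230:430],None,fx=4,fy=4)[:,:,::-1])
    nl,lab,st,ce=cv2.connectedComponentsWithStats(red.astype(np.uint8))
    for k in range(1,nl): 
        if st[k,4]>3: print(n,"red",st[k],ray(n,*ce[k],0.1))
    blk=roi&(V<45)&(W[...,2]>0.1)
    nl,lab,st,ce=cv2.connectedComponentsWithStats(blk.astype(np.uint8))
    for k in range(1,nl): 
        if st[k,4]>8: print(n,"blk",st[k],ce[k],ray(n,*ce[k],0.157),W[lab==k].mean(0),W[lab==k][:,2].max())
E
python3 m2.py
```

```text
scene blue ((0.4938848316669464, -0.10316064953804016), (0.07454264163970947, 0.1877179741859436), 2.9653232097625732) [[0.45179998874664307, -0.01140000019222498], [0.46149998903274536, -0.1987999975681305], [0.5360000133514404, -0.19499999284744263], [0.5263000130653381, -0.007499999832361937]]
scene base ((0.49018120765686035, -0.10821888595819473), (0.12320969998836517, 0.23418684303760529), 2.9372060298919678) [[0.4226999878883362, 0.00559999980032444], [0.43470001220703125, -0.22830000519752502], [0.557699978351593, -0.22200000286102295], [0.5457000136375427, 0.011900000274181366]]
scene red [296 181   4   3   8] [ 0.4805 -0.0574  0.1   ]
scene red [304 196  13  20  91] [0.5117 0.0334 0.1   ]
scene blk [316 209   7  14  82] [319.2561 215.4268] [0.5402 0.1007 0.157 ] [0.5334 0.094  0.1394] 0.16028014167177934Traceback (most recent call last):
  File "m2.py", line 12, in <module>
    cs,_=cv2.findContours(m,cv2.RETR_EXTERNAL,cv2.CHAIN_APPROX_NONE); c=max(cs,key=cv2.contourArea)[:,0]
                                                                        ~~~^^^^^^^^^^^^^^^^^^^^^^^^
ValueError: max() iterable argument is empty
```

```bash
sed -i 's/(S>110)/(S>70)/; s/(W\[...,2\]>0.015)&(W\[...,2\]<0.045)/(W[...,2]>0.015)\&(W[...,2]<0.05)/; s/(H<130)/(H<135)/' m2.py; python3 -c "
from h import *
p,d=load('top',0);h=cv2.cvtColor(p,cv2.COLOR_RGB2HSV)
for u,v in((408,215),(375,210),(345,205),(310,202)):print(p[v,u],h[v,u],world('top',d)[v,u])"; python3 m2.py
```

```text
[49 56 73] [111  84  73] [ 0.49610752 -0.19698171  0.06831254]
[52 56 75] [115  78  75] [ 0.50953156 -0.10018188  0.07267128]
[128 118 104] [ 18  48 128] [ 0.52772161 -0.01469469  0.03517358]
[51 37 19] [ 17 160  51] [0.52084618 0.08822335 0.16196502]
scene blue ((0.4936394691467285, -0.10217845439910889), (0.0764356479048729, 0.1906895786523819), 2.6253695487976074) [[0.4510999917984009, -0.008700000122189522], [0.45980000495910645, -0.19920000433921814], [0.5361999869346619, -0.195700004696846], [0.527400016784668, -0.005200000014156103]]
scene base ((0.49018120765686035, -0.10821888595819473), (0.12320969998836517, 0.23418684303760529), 2.9372060298919678) [[0.4226999878883362, 0.00559999980032444], [0.43470001220703125, -0.22830000519752502], [0.557699978351593, -0.22200000286102295], [0.5457000136375427, 0.011900000274181366]]
scene red [296 181   4   3   8] [ 0.4805 -0.0574  0.1   ]
scene red [304 196  13  20  91] [0.5117 0.0334 0.1   ]
scene blk [316 209   7  14  82] [319.2561 215.4268] [0.5402 0.1007 0.157 ] [0.5334 0.094  0.1394] 0.16028014167177934
top blue ((0.4842525124549866, -0.13456323742866516), (0.05400111898779869, 0.12924328446388245), 2.461017608642578) [[0.4544999897480011, -0.07119999825954437], [0.460099995136261, -0.20029999315738678], [0.5139999985694885, -0.1979999989271164], [0.5084999799728394, -0.06880000233650208]]Traceback (most recent call last):
  File "m2.py", line 13, in <module>
    P=np.array([ray(n,a,b,z)[:2] for a,b in c],np.float32)
                ~~~^^^^^^^^^
  File "h.py", line 9, in ray
    f,cx,cy,T=K(n); o=-T[:3,:3].T@T[:3,3]; w=np.array([(u-cx)/f,-(v-cy)/f,-1])@T[:3,:3]
              ~^^^
  File "h.py", line 4, in K
    c=viewer.calibration(n); f=200/np.tan(np.radians(c['fov_y']/2)); return f,c['cx'],c['cy'],np.array(c['world_to_cam'])
ValueError: time passes only in moves, steps and waits
```

```bash
python3 -c "
from h import *
p,d=load('top',0);h=cv2.cvtColor(p,cv2.COLOR_RGB2HSV);W=world('top',d)
for v in (207,220): 
  for u in range(372,412,2):print(v,u,p[v,u],h[v,u],W[v,u].round(3))"
```

```text
207 372 [67 56 49] [12 69 67] [ 0.523 -0.096  0.032]
207 374 [68 56 48] [12 75 68] [ 0.523 -0.102  0.034]
207 376 [65 55 47] [13 71 65] [ 0.522 -0.107  0.035]
207 378 [61 53 45] [15 67 61] [ 0.523 -0.114  0.027]
207 380 [62 52 45] [12 70 62] [ 0.523 -0.12   0.03 ]
207 382 [63 53 45] [13 73 63] [ 0.524 -0.126  0.026]
207 384 [62 52 44] [13 74 62] [ 0.523 -0.132  0.03 ]
207 386 [61 51 42] [14 79 61] [ 0.523 -0.137  0.035]
207 388 [58 48 40] [13 79 58] [ 0.523 -0.144  0.034]
207 390 [56 45 38] [12 82 56] [ 0.523 -0.149  0.034]
207 392 [56 46 39] [12 77 56] [ 0.523 -0.156  0.032]
207 394 [55 47 41] [13 65 55] [ 0.523 -0.161  0.034]
207 396 [55 47 41] [13 65 55] [ 0.524 -0.168  0.029]
207 398 [58 50 48] [ 6 44 58] [ 0.524 -0.175  0.026]
207 400 [57 48 45] [ 8 54 57] [ 0.523 -0.18   0.033]
207 402 [57 49 46] [ 8 49 57] [ 0.523 -0.186  0.033]
207 404 [59 52 49] [ 9 43 59] [ 0.524 -0.192  0.031]
207 406 [56 49 47] [ 7 41 56] [ 0.524 -0.199  0.027]
207 408 [56 48 45] [ 8 50 56] [ 0.524 -0.204  0.031]
207 410 [59 50 40] [16 82 59] [ 0.524 -0.21   0.033]
220 372 [132 122 109] [ 17  44 132] [ 0.
[... 394 characters left out ...]
 [ 11 134 112] [ 0.481 -0.133  0.068]
220 388 [138  76  44] [ 10 174 138] [ 0.481 -0.139  0.067]
220 390 [65 47 35] [ 12 118  65] [ 0.484 -0.149  0.035]
220 392 [62 52 45] [12 70 62] [ 0.484 -0.156  0.028]
220 394 [68 58 50] [13 68 68] [ 0.485 -0.162  0.025]
220 396 [64 55 45] [16 76 64] [ 0.484 -0.167  0.035]
220 398 [61 51 45] [11 67 61] [ 0.484 -0.173  0.037]
220 400 [46 43 44] [170  17  46] [ 0.483 -0.176  0.053]
220 402 [48 52 70] [115  80  70] [ 0.48  -0.177  0.08 ]
220 404 [50 57 76] [112  87  76] [ 0.481 -0.185  0.068]
220 406 [50 55 76] [114  87  76] [ 0.481 -0.19   0.071]
220 408 [49 53 73] [115  84  73] [ 0.481 -0.196  0.073]
220 410 [47 42 46] [156  27  47] [ 0.485 -0.21   0.027]
```

```bash
cat > m3.py <<'E'
from h import *
np.set_printoptions(precision=4,suppress=True)
KK={n:K(n) for n in("scene","top")}
def ray(n,u,v,z):
    f,cx,cy,T=KK[n]; o=-T[:3,:3].T@T[:3,3]; w=np.array([(u-cx)/f,-(v-cy)/f,-1])@T[:3,:3]
    return o+w*(z-o[2])/w[2]
for n in("scene","top"):
    p,d=load(n,0); W=world(n,d); hsv=cv2.cvtColor(p,cv2.COLOR_RGB2HSV)
    roi=(W[...,0]>0.4)&(W[...,0]<0.6)&(W[...,1]>-0.25)&(W[...,1]<0.02)
    H,S,V=hsv[...,0],hsv[...,1],hsv[...,2]
    # table: saturated bright wood; base: not wood
    for lo,hi,z in((0.02,0.04,0.03),(0.062,0.08,0.072)):
        m=(roi&(W[...,2]>(lo))&(W[...,2]<(hi if z>.05 else 0.2))).astype(np.uint8)
        cs,_=cv2.findContours(m,cv2.RETR_EXTERNAL,cv2.CHAIN_APPROX_NONE); c=max(cs,key=cv2.contourArea)[:,0]
        P=np.array([ray(n,a,b,z)[:2] for a,b in c],np.float32)
        r=cv2.minAreaRect(P); print(n,z,r,cv2.boxPoints(r).round(4).tolist())
    red=roi&((H<10)|(H>170))&(S>120)&(V>60)&(W[...,1]<-0.03)
    v,u=np.nonzero(red); print(n,"pin px",u.mean(),v.mean(),len(u),ray(n,u.mean(),v.mean(),.105),np.median(W[red],0))
    # screws
    sc=roi&(W[...,2]<0.045)&(W[...,2]>0.02)&(S<60)&(V>(95 if n=="top" else 110))
    nl,lab,st,ce=cv2.connectedComponentsWithStats(sc.astype(np.uint8))
    for k in range(1,nl): 
        if st[k,4]>3: print(n,"screw",st[k],ce[k],ray(n,*ce[k],0.032))
    print("post",[ (W[roi2].mean(0),roi2.sum()) for roi2 in [(W[...,0]>0.48)&(W[...,0]<0.58)&(W[...,1]>0.05)&(W[...,1]<0.13)&(W[...,2]>0.145)&(W[...,2]<0.17)]])
    # blue edges of socket opening
    if n=="top":
        for vv in(214,218,220,222): print([ (u,W[vv,u,2].round(3)) for u in range(384,412)])
E
python3 m3.py
```

```text
scene 0.03 ((0.48867666721343994, -0.10923980921506882), (0.12334784120321274, 0.23220643401145935), 2.8099803924560547) [[0.4214000105857849, 0.003700000001117587], [0.4327999949455261, -0.2282000035047531], [0.5559999942779541, -0.22220000624656677], [0.5446000099182129, 0.009700000286102295]]
scene 0.072 ((0.4879147410392761, -0.1103498786687851), (0.06291869282722473, 0.1760784089565277), 2.7355430126190186) [[0.4523000121116638, -0.023900000378489494], [0.46070000529289246, -0.19979999959468842], [0.5235000252723694, -0.19679999351501465], [0.5151000022888184, -0.020899999886751175]]
scene pin px 285.8333333333333 176.80555555555554 36 [ 0.4955 -0.0961  0.105 ] [ 0.4826 -0.1334  0.0703]
scene screw [276 160   3   2   4] [277.   160.25] [ 0.4388 -0.213   0.032 ]
scene screw [256 176   3   3   8] [256.875 177.125] [ 0.537  -0.2072  0.032 ]
scene screw [315 190   3   3   9] [316. 191.] [ 0.4319 -0.022   0.032 ]
scene screw [295 208   4   3  10] [296.2 209. ] [ 0.5277 -0.0181  0.032 ]
post [(array([0.5297, 0.0922, 0.155 ]), np.int64(53))]
top 0.03 ((0.48410114645957947, -0.107594534
[... 3201 characters left out ...]
)), (385, np.float64(0.04)), (386, np.float64(0.062)), (387, np.float64(0.07)), (388, np.float64(0.069)), (389, np.float64(0.069)), (390, np.float64(0.032)), (391, np.float64(0.031)), (392, np.float64(0.032)), (393, np.float64(0.029)), (394, np.float64(0.027)), (395, np.float64(0.035)), (396, np.float64(0.036)), (397, np.float64(0.032)), (398, np.float64(0.034)), (399, np.float64(0.03)), (400, np.float64(0.049)), (401, np.float64(0.07)), (402, np.float64(0.076)), (403, np.float64(0.075)), (404, np.float64(0.072)), (405, np.float64(0.072)), (406, np.float64(1.564)), (407, np.float64(0.072)), (408, np.float64(0.074)), (409, np.float64(0.067)), (410, np.float64(0.07)), (411, np.float64(0.029))]
```

```bash
cat > m4.py <<'E'
from h import *
np.set_printoptions(precision=4,suppress=True)
p,d=load("top",0);W=world("top",d)
a=W[200:236,392:397,2].mean(1); print([(200+i,x.round(3)) for i,x in enumerate(a)])
print([(200+i,p[200+i,392:397].mean(0).round(0).tolist()) for i in range(36)])
print("wall",ray("top",400,218,.072),ray("top",389,218,.072))
b=p[195:240,375:415]; cv2.imwrite("pics/c5.png",cv2.resize(b,None,fx=14,fy=14,interpolation=cv2.INTER_CUBIC)[:,:,::-1])
p,d=load("scene",0);b=p[150:195,255:300]; cv2.imwrite("pics/c6.png",cv2.resize(b,None,fx=13,fy=13,interpolation=cv2.INTER_CUBIC)[:,:,::-1])
E
python3 m4.py
```

```text
[(200, np.float64(0.032)), (201, np.float64(0.028)), (202, np.float64(0.03)), (203, np.float64(0.028)), (204, np.float64(0.032)), (205, np.float64(0.032)), (206, np.float64(0.034)), (207, np.float64(0.032)), (208, np.float64(0.072)), (209, np.float64(0.072)), (210, np.float64(0.072)), (211, np.float64(0.072)), (212, np.float64(0.074)), (213, np.float64(0.05)), (214, np.float64(0.032)), (215, np.float64(0.033)), (216, np.float64(0.035)), (217, np.float64(0.03)), (218, np.float64(0.03)), (219, np.float64(0.03)), (220, np.float64(0.029)), (221, np.float64(0.031)), (222, np.float64(0.032)), (223, np.float64(0.031)), (224, np.float64(0.072)), (225, np.float64(0.074)), (226, np.float64(0.072)), (227, np.float64(0.074)), (228, np.float64(0.071)), (229, np.float64(0.031)), (230, np.float64(0.03)), (231, np.float64(0.031)), (232, np.float64(0.03)), (233, np.float64(0.028)), (234, np.float64(0.03)), (235, np.float64(0.034))]
[(200, [94.0, 72.0, 48.0]), (201, [71.0, 58.0, 45.0]), (202, [66.0, 55.0, 46.0]), (203, [64.0, 55.0, 45.0]), (204, [65.0, 55.0, 47.0]), (205, [65.0, 55.0, 46.0]), (206, [6
[... 158 characters left out ...]
, [49.0, 52.0, 67.0]), (213, [50.0, 47.0, 55.0]), (214, [58.0, 50.0, 47.0]), (215, [63.0, 55.0, 46.0]), (216, [64.0, 55.0, 47.0]), (217, [64.0, 55.0, 46.0]), (218, [64.0, 55.0, 47.0]), (219, [64.0, 55.0, 47.0]), (220, [65.0, 56.0, 48.0]), (221, [64.0, 55.0, 47.0]), (222, [62.0, 53.0, 45.0]), (223, [55.0, 48.0, 47.0]), (224, [50.0, 50.0, 60.0]), (225, [49.0, 54.0, 72.0]), (226, [49.0, 54.0, 74.0]), (227, [47.0, 53.0, 72.0]), (228, [47.0, 49.0, 61.0]), (229, [53.0, 48.0, 50.0]), (230, [58.0, 50.0, 44.0]), (231, [63.0, 56.0, 47.0]), (232, [65.0, 57.0, 47.0]), (233, [65.0, 56.0, 48.0]), (234, [64.0, 55.0, 47.0]), (235, [64.0, 55.0, 47.0])]
wall [ 0.4868 -0.1729  0.072 ] [ 0.4865 -0.1409  0.072 ]
```

View pics/c5.png

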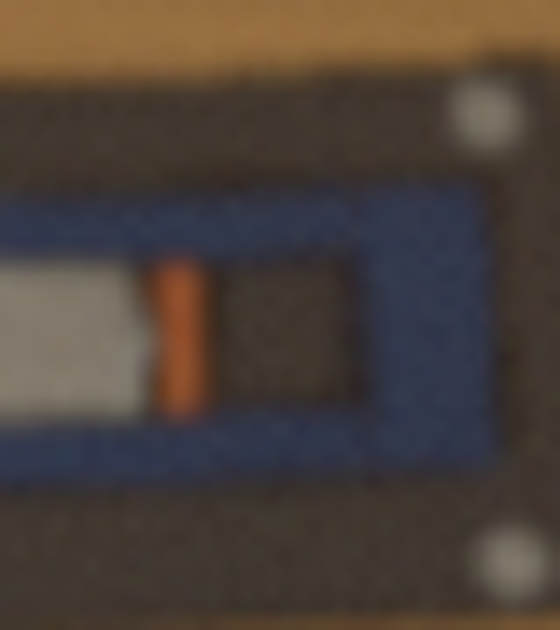

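View pics/c6.png

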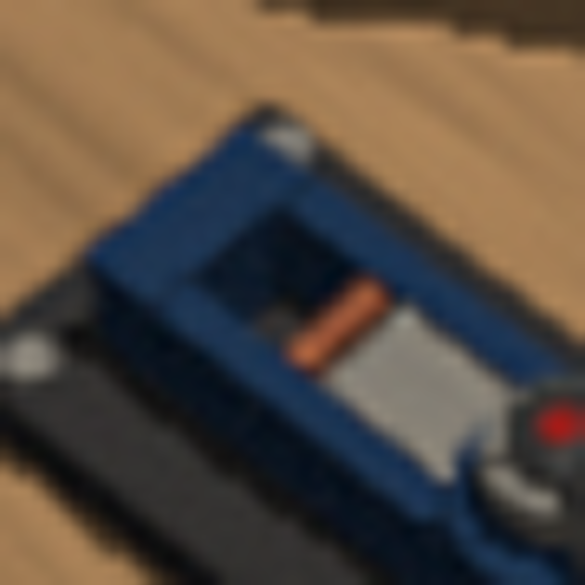

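```bash
cat >> h.py <<'E'
def plan(wps,step=0.045,yaw=None,start=None):
    s=arm.get_state(); p=np.array(s['eef_pos']) if start is None else np.array(start)
    y=s['ee_rot'][2] if yaw is None else yaw
    R=np.array([[np.cos(y),np.sin(y),0],[np.sin(y),-np.cos(y),0],[0,0,-1]])
    print("t",s['t'],"p",p.round(4),"rot",np.degrees(s['ee_rot']).round(2),"w",s['width'])
    for w in wps:
        dlt=np.array(w)-p; n=int(np.ceil(np.linalg.norm(dlt)/step)); t=R.T@dlt/n
        print(n,"x",t.round(4).tolist()); p=np.array(w)
E
python3 -c "
from h import *
plan([(.25,-.6,.3),(.57,-.25,.3),(.6,.05,.3),(.52,.339,.3)],yaw=1.754)"
```

```text
t 0.1 p [ 0.1582 -0.6557  0.1889] rot [-1.7999e+02 -8.0000e-02  1.0356e+02] w 0.08747094199021238
4 x [0.0095, 0.0251, -0.0278]
11 x [0.026, 0.0344, 0.0]
7 x [0.0414, 0.012, 0.0]
7 x [0.0427, -0.0037, 0.0]
```

>>> step_arm([
  [[0.0095,0.025,-0.028],[0,0,3.1],1],
  [[0.0095,0.025,-0.028],[0,0,0],1],
  [[0.0095,0.025,-0.028],[0,0,0],1],
  [[0.0095,0.025,-0.028],[0,0,0],1],
  [[0.026,0.0344,0],[0,0,0],1],
  [[0.026,0.0344,0],[0,0,0],1],
  [[0.026,0.0344,0],[0,0,0],1],
  [[0.026,0.0344,0],[0,0,0],1],
])

```text
t: 0.9
eef_pos: [0.3662, -0.4706, 0.3015]
ee_rot: [-3.141, -0.0, 1.753]
force: [0.6, -0.7, 0.2]
width: 0.0877
```

>>> step_arm([
  [[0.026,0.0344,0],[0,0,0],1],
  [[0.026,0.0344,0],[0,0,0],1],
  [[0.026,0.0344,0],[0,0,0],1],
  [[0.026,0.0344,0],[0,0,0],1],
  [[0.026,0.0344,0],[0,0,0],1],
  [[0.026,0.0344,0],[0,0,0],1],
  [[0.026,0.0344,0],[0,0,0],1],
  [[0.041,0.012,0],[0,0,0],1],
])

```text
t: 1.7
eef_pos: [0.5754, -0.2056, 0.2997]
ee_rot: [-3.139, -0.001, 1.753]
force: [0.5, 0.4, -0.3]
width: 0.0874
```

>>> step_arm([
  [[0.041,0.012,0],[0,0,0],1],
  [[0.041,0.012,0],[0,0,0],1],
  [[0.041,0.012,0],[0,0,0],1],
  [[0.041,0.012,0],[0,0,0],1],
  [[0.041,0.012,0],[0,0,0],1],
  [[0.041,0.012,0],[0,0,0],1],
  [[0.042,-0.004,0],[0,0,0],1],
  [[0.042,-0.004,0],[0,0,0],1],
])

```text
t: 2.5
eef_pos: [0.5758, 0.1309, 0.3009]
ee_rot: [-3.14, 0.0, 1.753]
force: [0.5, 1.0, -0.2]
width: 0.0878
```

```bash
python3 -c "
from h import *
plan([(.52,.339,.29),(.52,.339,.157)],yaw=1.754)
print(arm.get_state()['force'])"
```

```text
t 2.5 p [0.5758 0.1309 0.3009] rot [-1.7992e+02  2.0000e-02  1.0046e+02] w 0.08778796465455711
5 x [0.043, -0.0034, 0.0022]
3 x [0.0, 0.0, 0.0443]
[ 0.46239005  0.97980954 -0.18018578]
```

>>> step_arm([
  [[0.043,-0.0034,0.002],[0,0,0],1],
  [[0.043,-0.0034,0.002],[0,0,0],1],
  [[0.043,-0.0034,0.002],[0,0,0],1],
  [[0.043,-0.0034,0.002],[0,0,0],1],
  [[0.043,-0.0034,0.002],[0,0,0],1],
  [[0,0,0.03],[0,0,0],1],
  [[0,0,0.03],[0,0,0],1],
  [[0,0,0],[0,0,0],1],
])

```text
t: 3.3
eef_pos: [0.5181, 0.3364, 0.227]
ee_rot: [-3.134, 0.004, 1.754]
force: [-0.2, 0.5, -0.6]
width: 0.0876
```

```bash
python3 -c "
from h import *
plan([(.52,.339,.157)],yaw=1.754)
for n in('top','scene'):
  p,d=viewer.grab_frame(n);np.savez(f'pics/{n}1.npz',p=p,d=d)
  q=p[100:300,100:300] if n=='top' else p[180:380,280:480]
  cv2.imwrite(f'pics/{n}1.png',cv2.resize(q,None,fx=3,fy=3)[:,:,::-1])
"
```

```text
t 3.3 p [0.5181 0.3364 0.227 ] rot [-179.59    0.23  100.49] w 0.08761413697592785
2 x [0.0011, 0.0012, 0.035]
```

View pics/scene1.png

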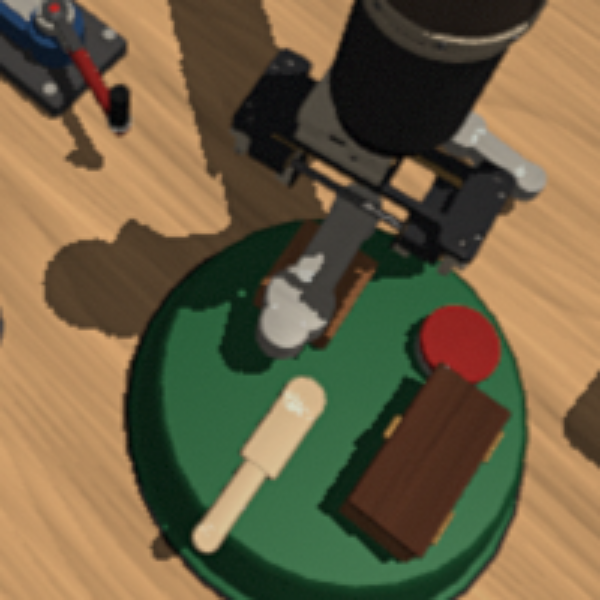

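The gripper straddles the foot's waist, with the jaws square to it (near crop pixel 340,220). The box and tin are clear, so I'll go down.

>>> step_arm([
  [[0.001,0.001,0.025],[0,0,0],1],
  [[0.001,0.001,0.025],[0,0,0],1],
  [[0,0,0.02],[0,0,0],1],
  [[0,0,0],[0,0,0],1],
  [[0,0,0],[0,0,0],1],
  [[0,0,0],[0,0,0],-0.05],
  [[0,0,0],[0,0,0],-0.1],
  [[0,0,0],[0,0,0],-0.1],
], grip_force=50)

```text
t: 4.2
eef_pos: [0.5226, 0.3402, 0.1629]
ee_rot: [3.14, -0.001, 1.754]
force: [0.0, 0.4, -0.5]
width: 0.0692
```

>>> step_arm([
  [[0,0,0],[0,0,0],-0.5],
  [[0,0,0],[0,0,0],-1],
  [[0,0,0],[0,0,0],-1],
  [[0,0,0],[0,0,0],-1],
  [[0,0,0],[0,0,0],-1],
  [[0,0,0],[0,0,0],-1],
  [[0,0,0],[0,0,0],-1],
  [[0,0,0],[0,0,0],-1],
])

```text
t: 5.0
eef_pos: [0.5223, 0.3399, 0.1618]
ee_rot: [-3.142, 0.0, 1.753]
force: [-0.5, -0.4, 0.8]
width: 0.0053
```

```bash
python3 -c "
from h import *
plan([(.52,.339,.157)],yaw=1.754)
print(arm.get_state()['force'],arm.get_state()['moment'])"
```

```text
t 5.0 p [0.5223 0.3399 0.1618] rot [-180.      0.    100.47] w 0.0052530994145164635
1 x [-0.0005, -0.0024, 0.0048]
[-0.48090769 -0.36350903  0.78524761] [ 0.03806978  0.06198322 -0.00526543]
```

```bash
python3 -c "
from h import *
for n in('top','scene'):
  p,d=viewer.grab_frame(n);np.savez(f'pics/{n}2.npz',p=p,d=d)
  q=p[120:260,130:270] if n=='top' else p[200:340,320:460]
  cv2.imwrite(f'pics/{n}2.png',cv2.resize(q,None,fx=4,fy=4)[:,:,::-1])
print(arm.get_state())
"
```

```text
{'t': 5.1, 'q': array([ 8.89790104e-01,  2.93015099e-01, -1.48606646e-01, -9.90649637e-06,
       -1.12919166e+00, -2.27794035e+00]), 'qd': array([-0.00141282,  0.00031968,  0.00035569,  0.00327923,  0.00040742,
        0.00158474]), 'joint_efforts': array([ 2.23371520e-03, -5.18807209e+01,  2.80935574e+01,  6.63174927e+00,
       -8.51133233e-02, -1.55361618e-04]), 'eef_pos': array([0.52227688, 0.33988211, 0.16176999]), 'ee_rot': array([-3.14157385e+00,  4.28446100e-06,  1.75343817e+00]), 'force': array([-0.20485891, -0.28767937, -0.13200385]), 'moment': array([0.06699113, 0.02563142, 0.00798883]), 'width': 0.0010436876022693609}
```

View pics/scene2.png

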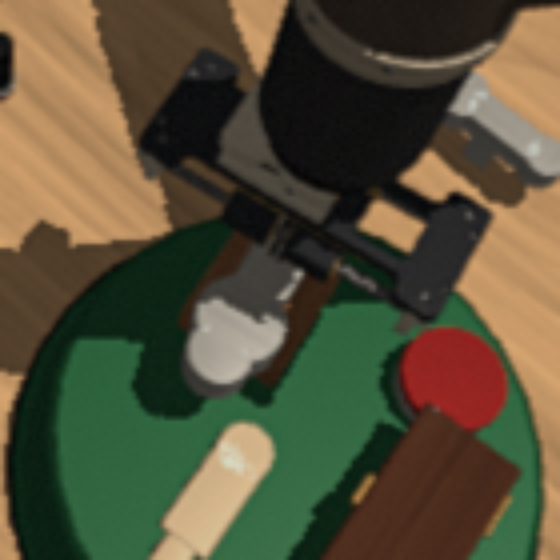

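View pics/top2.png

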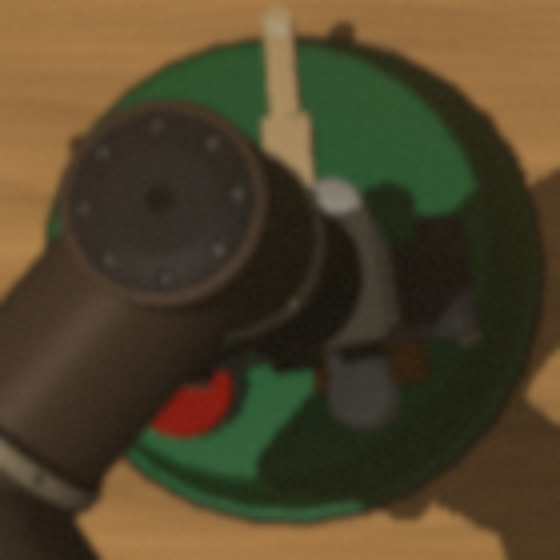

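```bash
python3 -c "
from h import *
np.set_printoptions(precision=3,suppress=True)
print(px('scene',(.522,.34,.162)),px('scene',(.522,.34,.2)),px('scene',(.522,.34,.228)),px('top',(.522,.34,.2)))
p,d=load('scene',2);W=world('scene',d)
for v in range(250,300,3):
  print(v,[tuple(W[v,u].round(3)) for u in (378,384,390,394,400)],p[v,390])
q=p[235:300,350:430]
cv2.imwrite('pics/c7.png',cv2.resize(q,None,fx=8,fy=8,interpolation=cv2.INTER_CUBIC)[:,:,::-1])
"
```

```text
(np.float64(388.2653685032758), np.float64(266.54160393813265)) (np.float64(390.7400757241539), np.float64(261.12066648869234)) (np.float64(392.67610838457006), np.float64(256.87971553350593)) (np.float64(215.6243755430021), np.float64(199.11380679711485))
250 [(np.float64(0.561), np.float64(0.314), np.float64(0.292)), (np.float64(0.551), np.float64(0.323), np.float64(0.29)), (np.float64(0.55), np.float64(0.336), np.float64(0.309)), (np.float64(0.546), np.float64(0.344), np.float64(0.316)), (np.float64(0.558), np.float64(0.359), np.float64(0.361))] [53 50 44]
253 [(np.float64(0.565), np.float64(0.318), np.float64(0.288)), (np.float64(0.557), np.float64(0.328), np.float64(0.29)), (np.float64(0.547), np.float64(0.338), np.float64(0.291)), (np.float64(0.546), np.float64(0.346), np.float64(0.304)), (np.float64(0.542), np.float64(0.358), np.float64(0.316))] [46 38 25]
256 [(np.float64(0.566), np.float64(0.321), np.float64(0.275)), (np.float64(0.561), np.float64(0.333), np.float64(0.288)), (np.float64(0.548), np.float64(0.341), np.float64(0.281)), (np.float64(0.545), np.float64(0.349), np.
[... 3724 characters left out ...]
at64(0.097)), (np.float64(0.531), np.float64(0.401), np.float64(0.101))] [42 31 17]
295 [(np.float64(0.609), np.float64(0.373), np.float64(0.191)), (np.float64(0.568), np.float64(0.376), np.float64(0.102)), (np.float64(0.556), np.float64(0.387), np.float64(0.1)), (np.float64(0.548), np.float64(0.395), np.float64(0.098)), (np.float64(0.537), np.float64(0.406), np.float64(0.1))] [30 72 45]
298 [(np.float64(0.605), np.float64(0.375), np.float64(0.161)), (np.float64(0.574), np.float64(0.381), np.float64(0.1)), (np.float64(0.561), np.float64(0.392), np.float64(0.097)), (np.float64(0.554), np.float64(0.4), np.float64(0.099)), (np.float64(0.544), np.float64(0.411), np.float64(0.102))] [ 51 106  67]
```

View pics/c7.png

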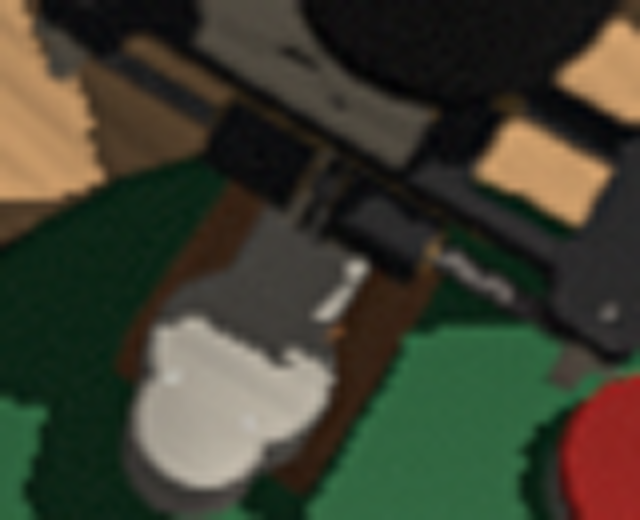

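```bash
python3 -c "
from h import *
np.set_printoptions(precision=3,suppress=True,linewidth=200)
p,d=load('scene',2);W=world('scene',d)
print('z map rows 248-272, cols 374..404 step2 (mm)')
for v in range(246,272): print(v,(W[v,374:406:2,2]*1000).round(0).astype(int))
"
```

```text
z map rows 248-272, cols 374..404 step2 (mm)
246 [281   0   2 301 306 309 313 315 319 359 364 364 370 372 374 393]
247 [285   1  -2 288 299 305 308 314 318 324 359 362 365 368 369 371]
248 [284 283 288 287 288 302 302 309 313 319 356 359 363 363 362 367]
249 [276 282 289 287 289 293 302 307 308 315 318 355 359 364 361 297]
250 [  0 282 292 287 287 290 297 306 309 312 316 318 358 361 360 306]
251 [ -3 284 287 291 288 288 289 298 302 307 313 316 317 358 331 306]
252 [  1 287 288 288 288 287 287 290 298 302 309 311 317 316 318 308]
253 [  1 282 288 287 286 290 288 289 291 300 304 307 313 316 307 307]
254 [  0 278 285 287 290 286 286 290 283 242 301 307 310 314 307 307]
255 [ 98 274 278 284 288 290 285 289 278 242 293 300 307 310 309 308]
256 [100  96 275 279 284 288 286 290 281 236 289 298 301 308 305 307]
257 [ 99 101 102 275 282 286 288 282 282 278 288 287 297 304 305 309]
258 [100 100  98 270 276 281 287 279 280 284 289 286 287 302 305 307]
259 [100  99 139 141 270 277 283 220 282 286 285 289 286 290 299 306]
260 [104  99 141 142 137 274 279 218 215 287 287 289 289 287 290 302]
261 [100  98 139 141 140 204 268 217 190 289 287 288 287 288 289 291]
262 [100 139 140 140 142 189 208 206 191 286 287 287 290 288 285 289]
263 [100 139 140 141 190 195 193 203 278 283 289 289 288 289 287 289]
264 [ 99 140 139 139 191 193 192 192 269 279 280 288 286 289 290 289]
265 [142 138 138 142 191 192 193 192 201 271 278 284 287 287 287 289]
266 [143 140 138 192 191 190 191 192 189 204 272 279 285 286 287 285]
267 [141 142 140 195 192 193 193 194 192 193 204 274 280 285 289 283]
268 [139 139 139 192 190 190 194 189 191 194 193 164 275 281 284 278]
269 [135 192 193 193 193 193 192 192 191 191 194 142 272 275 270 140]
270 [189 190 192 193 190 192 192 193 194 191 191 143 136 269 139 142]
271 [193 193 190 192 192 192 192 190 190 192 179 140 143 141 138 125]
```

The fingers shut on air. Scene depth puts the finger tips at z≈0.200, just above the sole at 0.192, and the body at ≈0.268. The reported z was 0.162, so it reads about 39 mm low. In x and y they agree. I'll open, lower in part, and check the offset again with the camera.

>>> step_arm([
  [[0,0,0],[0,0,0],1],
  [[0,0,0],[0,0,0],1],
  [[0,0,0],[0,0,0],1],
  [[0,0,0],[0,0,0],1],
  [[0,0,0],[0,0,0],1],
  [[0,-0.002,0],[0,0,0],1],
  [[0,0,0.01],[0,0,0],1],
  [[0,0,0.01],[0,0,0],1],
])

```text
t: 5.9
eef_pos: [0.5202, 0.3396, 0.1411]
ee_rot: [3.141, -0.0, 1.753]
force: [0.3, 0.4, 1.1]
width: 0.0598
```

```bash
cat > fz.py <<'E'
from h import *
np.set_printoptions(precision=3,suppress=True,linewidth=200)
import sys
k=sys.argv[1]
s=arm.get_state(); print(s['t'],s['eef_pos'],s['force'],s['width'])
p,d=viewer.grab_frame('scene');np.savez(f'pics/scene{k}.npz',p=p,d=d);W=world('scene',d)
y=s['ee_rot'][2];e=np.array([np.cos(y),np.sin(y)]);f=np.array([e[1],-e[0]])
P=W[...,:2]-s['eef_pos'][:2]; a=P@e;b=P@f
m=(abs(b)<.045)&(abs(a)<.1)&(W[...,2]>s['eef_pos'][2]+.05)&(W[...,2]<s['eef_pos'][2]+.14)
z=W[m][:,2]; print('body low z',np.percentile(z,[1,3,10,50]),'minus rep',np.percentile(z,3)-s['eef_pos'][2])
print('x ext',np.percentile(a[m],[1,99]),'y ext',np.percentile(b[m],[1,99]))
u0,v0=[int(t) for t in px('scene',s['eef_pos'])]
q=p[max(0,v0-60):v0+40,max(0,u0-60):u0+60]; cv2.imwrite(f'pics/scene{k}.png',cv2.resize(q,None,fx=6,fy=6,interpolation=cv2.INTER_CUBIC)[:,:,::-1])
print('crop origin',max(0,u0-60),max(0,v0-60))
E
python3 fz.py 3
```

```text
5.9 [0.52  0.34  0.141] [0.255 0.448 1.112] 0.059781074631488774
body low z [0.191 0.192 0.192 0.266] minus rep 0.05044036567088564
x ext [-0.087  0.087] y ext [-0.037  0.043]
crop origin 327 208
```

View pics/scene3.png

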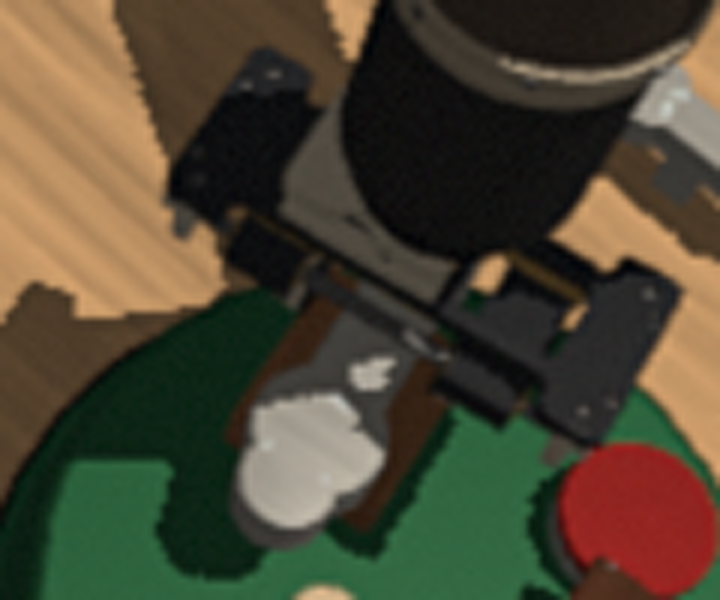

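>>> step_arm([
  [[0,0,0],[0,0,0],1],
  [[0,0,0],[0,0,0],1],
  [[0,0,0],[0,0,0],1],
  [[0,0,0.007],[0,0,0],1],
  [[0,0,0.007],[0,0,0],1],
  [[0,0,0.007],[0,0,0],1],
  [[0,0,0],[0,0,0],1],
  [[0,0,0],[0,0,0],1],
])

```text
t: 6.75
eef_pos: [0.5203, 0.3394, 0.1204]
ee_rot: [-3.141, 0.001, 1.754]
force: [1.2, -0.2, 0.0]
width: 0.0876
```

```bash
python3 fz.py 4
```

```text
6.75 [0.52  0.339 0.12 ] [ 1.155 -0.201  0.022] 0.08756902701410875
body low z [0.178 0.189 0.191 0.241] minus rep 0.06848098372748235
x ext [-0.087  0.088] y ext [-0.036  0.044]
crop origin 325 211
```

View pics/scene4.png

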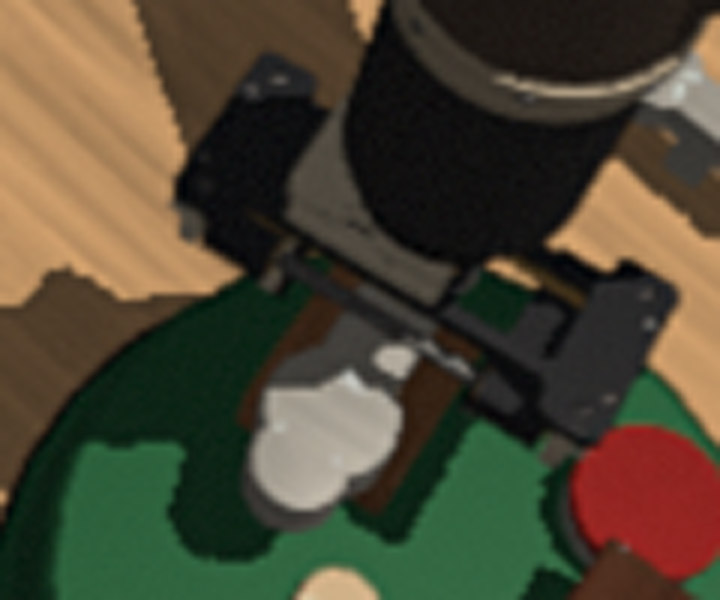

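```bash
python3 -c "
from h import *
np.set_printoptions(precision=3,suppress=True,linewidth=200)
p,d=load('scene',4);W=world('scene',d)
y=1.7535;e=np.array([np.cos(y),np.sin(y)]);f=np.array([e[1],-e[0]])
P=W[...,:2]-[.5203,.3394]; a=P@e;b=P@f
m=(abs(b)<.02)&(abs(a)>.03)&(abs(a)<.08)&(W[...,2]>.145)&(W[...,2]<.225)
for v,u in zip(*np.nonzero(m)): print(u,v,a[v,u].round(3),b[v,u].round(3),W[v,u,2].round(3),p[v,u])
print((W[245:285,400:416:2,2]*1000).round(0).astype(int))
print((W[240:268,362:380:2,2]*1000).round(0).astype(int))
"
```

```text
374 251 -0.048 0.005 0.206 [41 36 29]
373 252 -0.048 0.012 0.214 [58 53 47]
374 252 -0.047 0.006 0.204 [23 20 18]
375 252 -0.045 0.005 0.204 [12 11 11]
376 252 -0.044 -0.004 0.189 [25 21 15]
374 253 -0.046 0.009 0.206 [18 17 16]
375 253 -0.045 0.003 0.194 [19 18 16]
376 253 -0.045 -0.009 0.171 [42 37 24]
370 256 -0.053 0.011 0.179 [75 68 54]
371 256 -0.051 0.008 0.177 [66 61 51]
372 256 -0.048 0.011 0.186 [32 30 28]
370 257 -0.052 0.011 0.174 [77 71 61]
371 257 -0.049 0.012 0.179 [63 58 51]
372 257 -0.047 0.01 0.178 [23 20 19]
373 257 -0.045 0.009 0.18 [16 18 17]
368 258 -0.056 0.011 0.162 [49 50 41]
369 258 -0.054 0.011 0.165 [72 68 59]
370 258 -0.051 0.011 0.169 [69 63 55]
371 258 -0.048 0.012 0.174 [46 41 35]
372 258 -0.046 0.009 0.171 [13 14 12]
373 258 -0.045 0.006 0.166 [ 7 24 14]
370 259 -0.05 0.01 0.161 [46 46 38]
371 259 -0.048 0.009 0.16 [24 21 19]
372 259 -0.045 0.011 0.168 [ 5 17 11]
371 260 -0.047 0.009 0.157 [10 25 15]
372 260 -0.045 0.009 0.159 [10 26 17]
406 270 0.043 0.003 0.204 [10 15 14]
406 271 0.045 0.006 0.206 [15 16 13]
407 271 0.047 0.003 0.202 [14 12 15]
405 
[... 2656 characters left out ...]
8  247  242  206  171  249]
 [ 229  235  241  246  247  238  240   93   96]
 [  -2  230  235  243  241  239  242  238  100]
 [  -2    1  233  237  179  186  238  240  241]
 [  -1    3   97  231  174  178  238  244  242]
 [1081   94   99  162  169  171  100  237  241]
 [  95   97  100   98  161  168   99  101  236]
 [  97  101   99  101   99  159   99  103  139]
 [ 101  103  101  101  100  100   98   98  141]
 [ 101  103   97   99  101  100   99  142  144]
 [ 104   98  100   97   98  103  101  142  139]
 [ 101   99   99  103   96   99  100  139  139]
 [  98   95  100  101   99   99  137  137  139]
 [  98   97  101   99  100  101  138  137  137]
 [ 101   99  101  103   97  100  142  141  136]]
```

Tip depth is now 0.158 as intended, with the inner faces at ±45 mm, so it's centred on the waist. I'll close.

>>> step_arm([
  [[0,0,0],[0,0,0],-0.1],
  [[0,0,0],[0,0,0],-0.3],
  [[0,0,0],[0,0,0],-1],
  [[0,0,0],[0,0,0],-1],
  [[0,0,0],[0,0,0],-1],
  [[0,0,0],[0,0,0],-1],
  [[0,0,0],[0,0,0],-1],
  [[0,0,0],[0,0,0],-1],
], grip_force=50)

```text
t: 7.6
eef_pos: [0.5204, 0.3397, 0.1208]
ee_rot: [3.141, -0.0, 1.754]
force: [-0.1, 1.5, 0.4]
width: 0.0359
```

>>> step_arm([
  [[0,0,-0.005],[0,0,0],-1],
  [[0,0,-0.01],[0,0,0],-1],
  [[0,0,-0.015],[0,0,0],-1],
  [[0,0,-0.015],[0,0,0],-1],
  [[0,0,-0.015],[0,0,0],-1],
  [[0,0,-0.01],[0,0,0],-1],
  [[0,0,0],[0,0,0],-1],
  [[0,0,0],[0,0,0],-1],
])

```text
t: 8.4
eef_pos: [0.5198, 0.3392, 0.1902]
ee_rot: [-3.14, 0.0, 1.753]
force: [0.0, 1.7, -8.5]
width: 0.0356
```

```bash
python3 -c "
from h import *
plan([(.53,.30,.23),(.53,0,.23),(.4796,-.159,.23),(.4796,-.159,.10)],yaw=1.618)"
```

```text
t 8.4 p [0.5198 0.3392 0.1902] rot [-1.7994e+02  1.0000e-02  1.0045e+02] w 0.03559587451067727
2 x [-0.0198, 0.0042, -0.0199]
7 x [-0.0428, -0.002, 0.0]
4 x [-0.0391, -0.0145, 0.0]
3 x [0.0, 0.0, 0.0433]
```

>>> step_arm([
  [[-0.02,0.004,-0.02],[0,0,3.9],-1],
  [[-0.02,0.004,-0.02],[0,0,3.9],-1],
  [[-0.043,-0.002,0],[0,0,0],-1],
  [[-0.043,-0.002,0],[0,0,0],-1],
  [[-0.043,-0.002,0],[0,0,0],-1],
  [[-0.043,-0.002,0],[0,0,0],-1],
  [[-0.043,-0.002,0],[0,0,0],-1],
  [[-0.043,-0.002,0],[0,0,0],-1],
])

```text
t: 9.2
eef_pos: [0.533, 0.0411, 0.2298]
ee_rot: [-3.14, 0.0, 1.618]
force: [0.8, -0.5, -7.7]
width: 0.0358
```

>>> step_arm([
  [[-0.043,-0.002,0],[0,0,0],-1],
  [[-0.039,-0.0145,0],[0,0,0],-1],
  [[-0.039,-0.0145,0],[0,0,0],-1],
  [[-0.039,-0.0145,0],[0,0,0],-1],
  [[-0.03,-0.0145,0],[0,0,0],-1],
  [[-0.009,0,0],[0,0,0],-1],
  [[0,0,0],[0,0,0],-1],
  [[0,0,0],[0,0,0],-1],
])

```text
t: 10.0
eef_pos: [0.4832, -0.1584, 0.2301]
ee_rot: [-3.141, -0.0, 1.617]
force: [1.0, -0.4, -6.8]
width: 0.036
```

```bash
python3 -c "
from h import *
print(arm.get_state()['force'])
plan([(.4796,-.159,.1),(.4796,-.159,.0424)],yaw=1.618)"
```

```text
[ 0.9872764  -0.42835497 -6.84451591]
t 10.0 p [ 0.4832 -0.1584  0.2301] rot [-1.7994e+02 -2.0000e-02  9.2630e+01] w 0.03599839844589705
3 x [-0.0001, -0.0012, 0.0434]
2 x [0.0, 0.0, 0.0288]
```

>>> step_arm([
  [[0,-0.0035,0.04],[0,0,0],-1],
  [[0,0,0.04],[0,0,0],-1],
  [[0,0,0.03],[0,0,0],-1],
  [[0,0,0.018],[0,0,0],-1],
  [[0,0,0],[0,0,0],-1],
  [[0,0,0],[0,0,0],-1],
  [[0,0,0],[0,0,0],-1],
  [[0,0,0],[0,0,0],-1],
])

```text
t: 10.8
eef_pos: [0.4811, -0.1586, 0.1041]
ee_rot: [3.139, 0.0, 1.618]
force: [-0.3, 0.5, -6.4]
width: 0.0359
```

```bash
python3 -c "
from h import *
s=arm.get_state();print(s['eef_pos'],s['ee_rot'],s['force'])
for n in('top','scene'):
  p,d=viewer.grab_frame(n);np.savez(f'pics/{n}5.npz',p=p,d=d)
  q=p[150:270,310:450] if n=='top' else p[110:230,220:360]
  cv2.imwrite(f'pics/{n}5.png',cv2.resize(q,None,fx=5,fy=5,interpolation=cv2.INTER_CUBIC)[:,:,::-1])
"
```

```text
[ 0.48109005 -0.15863956  0.10411567] [3.13910579e+00 1.40876305e-04 1.61784419e+00] [-0.29363829  0.5077406  -6.36622284]
```

View pics/scene5.png

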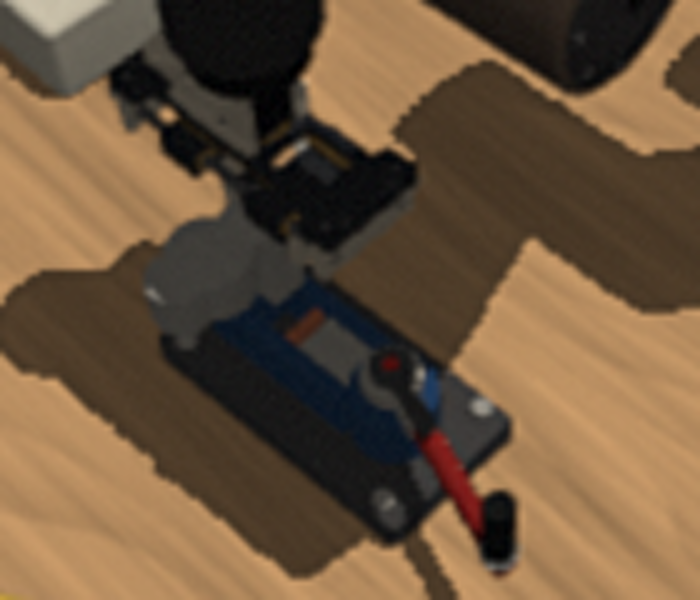

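View pics/top5.png

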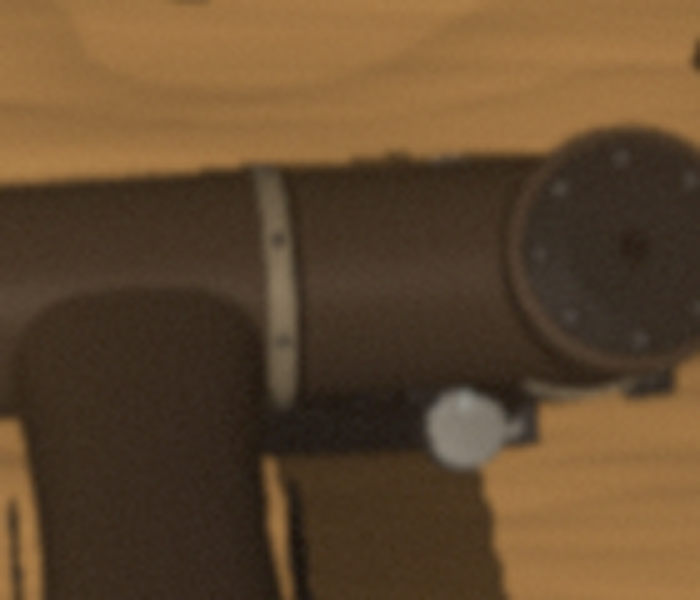

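```bash
python3 -c "
from h import *
np.set_printoptions(precision=4,suppress=True)
p,d=load('top',5);W=world('top',d);g=cv2.cvtColor(p,cv2.COLOR_RGB2HSV)
m=((g[...,2]>95)&(g[...,1]<60)&(W[...,2]>.16)&(W[...,2]<.19)); m[:,:380]=0;m[:,420:]=0
v,u=np.nonzero(m);print(len(u),u.min(),u.max(),v.min(),v.max(),'z',np.median(W[m][:,2]))
cu=(u.min()+u.max())/2; r=(u.max()-u.min()+1)/2
for z in(.176,np.median(W[m][:,2])): print('heel c',ray('top',cu,v.max()-r+.5,z),'r mm',r*(1.49-z)/514*1000)
p,d=load('scene',5);W=world('scene',d)
m=(W[...,2]>.168)&(W[...,2]<.184)&(W[...,0]>.45)&(W[...,0]<.63)&(abs(W[...,1]+.16)<.04)
v,u=np.nonzero(m);P=np.array([ray('scene',a,b,.176)[:2] for a,b in zip(u,v)])
print('z',np.median(W[m][:,2]),len(u))
ps=np.radians(2.7);e=np.array([np.cos(ps),np.sin(ps)]);f=np.array([-e[1],e[0]])
a=(P-[.4866,-.1597])@e;b=(P-[.4866,-.1597])@f
for s in np.arange(.02,.1,.006):
  k=(a>=s)&(a<s+.006)
  if k.sum()>2: print(s.round(3),k.sum(),(b[k].min()*1e3).round(1),(b[k].max()*1e3).round(1),'mid',((b[k].min()+b[k].max())*500).round(1))
print('toe',a.max())
# stem pixels depth
for z in(.10,.12,.13):
  k=(abs(W[...,2]-z)<.006)&(abs(W[...,0]-.49)<.04)&(abs(W[...,1]+.16)<.04); Q=W[k][:,:2]-[.4866,-.1597]; print(z,k.sum(),(Q@e).min() if k.sum() else 0,(Q@e).max() if k.sum() else 0,(Q@f).min() if k.sum() else 0,(Q@f).max() if k.sum() else 0)
"
```

```text
176 396 410 228 242 z 0.17634929608467315
heel c [ 0.4316 -0.1638  0.176 ] r mm 19.173151750972764
heel c [ 0.4316 -0.1637  0.1763] r mm 19.16805501821975
z 0.17543653028656275 340
0.02 19 -15.2 23.0 mid 3.9
0.026 22 -19.2 23.5 mid 2.2
0.032 23 -18.6 26.8 mid 4.1
0.038 28 -23.2 29.6 mid 3.2
0.044 30 -24.9 32.9 mid 4.0
0.05 31 -24.3 33.4 mid 4.6
0.056 28 -23.7 31.6 mid 4.0
0.062 27 -20.2 29.9 mid 4.9
0.068 26 -16.7 30.4 mid 6.8
0.074 22 -16.1 26.4 mid 5.2
0.08 23 -15.5 24.7 mid 4.6
0.086 20 -12.1 22.5 mid 5.2
0.092 11 -6.5 15.8 mid 4.7
toe 0.09693180987925593
0.1 16 -0.009401198887524222 0.015633624663422607 0.001180479904576672 0.016773214845070786
0.12 17 -0.005646656794011321 0.015294517767362533 0.007676476977067151 0.017084540162609952
0.13 9 -0.002126400469835273 0.014957324139088823 0.012906214685863709 0.015632395504612314
```

>>> step_arm([
  [[-0.0005,-0.0007,0.008],[0,0,0],-1],
  [[0,0,0.006],[0,0,0],-1],
  [[0,0,0.004],[0,0,0],-1],
  [[0,0,0.003],[0,0,0],-1],
  [[0,0,0.003],[0,0,0],-1],
  [[0,0,0.003],[0,0,0],-1],
  [[0,0,0],[0,0,0],-1],
  [[0,0,0],[0,0,0],-1],
])

```text
t: 11.7
eef_pos: [0.4794, -0.1594, 0.0758]
ee_rot: [-3.142, 0.0, 1.617]
force: [0.7, -0.5, -7.6]
width: 0.036
```

>>> step_arm([
  [[0,0,0.005],[0,0,0],-1],
  [[0,0,0.005],[0,0,0],-1],
  [[0,0,0.005],[0,0,0],-1],
  [[0,0,0.005],[0,0,0],-1],
  [[0,0,0.005],[0,0,0],-1],
  [[0,0,0.003],[0,0,0],-1],
  [[0,0,0],[0,0,0],-1],
  [[0,0,0],[0,0,0],-1],
])

```text
t: 12.5
eef_pos: [0.4794, -0.1594, 0.0478]
ee_rot: [-3.142, 0.0, 1.617]
force: [0.1, -0.3, -7.1]
width: 0.0357
```

>>> step_arm([
  [[0,0,0.002],[0,0,0],-1],
  [[0,0,0.001],[0,0,0],-1],
  [[0,0,0.001],[0,0,0],-1],
  [[0,0,0.001],[0,0,0],-1],
  [[0,0,0],[0,0,0],-1],
  [[0,0,0],[0,0,0],-1],
  [[0,0,0],[0,0,0],-1],
  [[0,0,0],[0,0,0],-1],
])

```text
t: 13.3
eef_pos: [0.4795, -0.1594, 0.0429]
ee_rot: [3.141, 0.0, 1.617]
force: [-0.7, 1.2, -5.0]
width: 0.0358
```

>>> step_arm([
  [[0,0,0.0005],[0,0,0],-1],
  [[0,0,0.0005],[0,0,0],-1],
  [[0,0,0],[0,0,0],-1],
  [[0,0,0],[0,0,0],-1],
  [[0,0,0],[0,0,0],-1],
  [[0,0,0],[0,0,0],-1],
  [[0,0,0],[0,0,0],-1],
  [[0,0,0],[0,0,0],-1],
])

```text
t: 14.1
eef_pos: [0.4796, -0.1594, 0.0428]
ee_rot: [3.141, 0.0, 1.618]
force: [-3.7, 2.1, 6.0]
width: 0.0359
```

>>> step_arm([
  [[0,0,0],[0,0,0],0.1],
  [[0,0,0],[0,0,0],0.3],
  [[0,0,0],[0,0,0],0.6],
  [[0,0,0],[0,0,0],0.9],
  [[0,0,0],[0,0,0],0.9],
  [[0,0,0],[0,0,0],0.9],
  [[0,0,0],[0,0,0],0.9],
  [[0,0,0],[0,0,0],0.9],
])

```text
t: 14.9
eef_pos: [0.4793, -0.1594, 0.0417]
ee_rot: [-3.141, 0.0, 1.617]
force: [0.4, 0.0, -0.3]
width: 0.083
```

>>> step_arm([
  [[0,0,-0.01],[0,0,0],0.9],
  [[0,0,-0.02],[0,0,0],0.9],
  [[0,0,-0.03],[0,0,0],0.9],
  [[0,0,-0.04],[0,0,0],0.9],
  [[0,0,-0.04],[0,0,0],0.9],
  [[0,0,-0.04],[0,0,0],-1],
  [[0,0,0],[0,0,0],-1],
  [[0,0,0],[0,0,0],-1],
])

```text
t: 15.7
eef_pos: [0.4797, -0.1593, 0.2233]
ee_rot: [3.139, -0.0, 1.617]
force: [-1.1, -0.7, -1.2]
width: 0.0651
```

```bash
python3 -c "
from h import *
s=arm.get_state();print(s['eef_pos'],s['ee_rot'],s['force'],s['width'])
for n in('top','scene'):
  p,d=viewer.grab_frame(n);np.savez(f'pics/{n}6.npz',p=p,d=d)
  q=p[150:270,290:430] if n=='top' else p[110:230,220:360]
  cv2.imwrite(f'pics/{n}6.png',cv2.resize(q,None,fx=5,fy=5,interpolation=cv2.INTER_CUBIC)[:,:,::-1])
"
```

```text
[ 0.47968781 -0.15927443  0.2232872 ] [ 3.13859516e+00 -2.70720536e-04  1.61724795e+00] [-1.14468713 -0.71836179 -1.17231296] 0.06506579386881245
```

View pics/scene6.png

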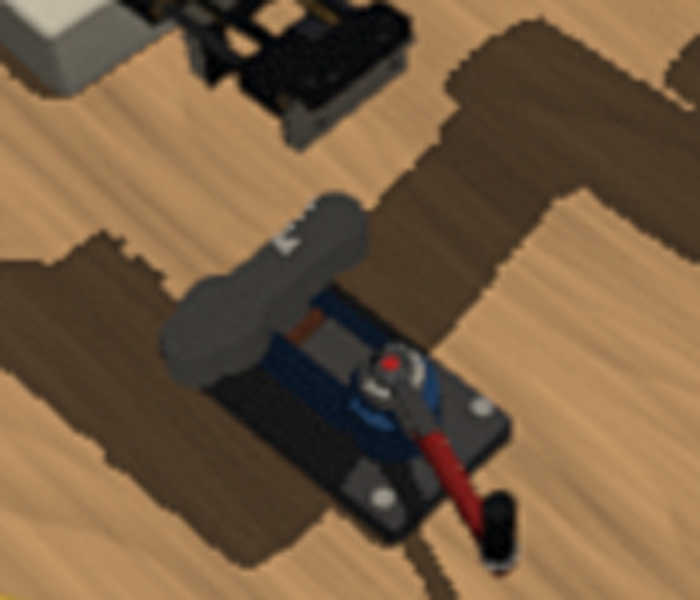

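The scene view shows the last seated, foot crosswise, with its toe near crop pixel (185,350). The wrench arm is still at its start. Next I'll turn the tool about 160° so its flat side can push the post squarely along the whole arc.

>>> step_arm([
  [[0,0,0],[0,0,-8.4],-1],
  [[0,0,0],[0,0,-8.4],-1],
  [[0,0,0],[0,0,-8.4],-1],
  [[0,0,0],[0,0,-8.4],-1],
  [[0,0,0],[0,0,-8.4],-1],
  [[0,0,0],[0,0,-8.4],-1],
  [[0,0,0],[0,0,-8.4],-1],
  [[0,0,0],[0,0,-8.4],-1],
])

```text
t: 16.6
eef_pos: [0.4784, -0.1594, 0.2203]
ee_rot: [-3.141, -0.003, 2.796]
force: [-0.4, -0.4, 0.5]
width: 0.0006
```

>>> step_arm([
  [[0,0,0],[0,0,-8.4],-1],
  [[0,0,0],[0,0,-8.4],-1],
  [[0,0,0],[0,0,-8.4],-1],
  [[0,0,0],[0,0,-8.4],-1],
  [[0,0,0],[0,0,-8.4],-1],
  [[0,0,0],[0,0,-8.4],-1],
  [[0,0,0],[0,0,-8.4],-1],
  [[0,0,0],[0,0,-8.4],-1],
])

```text
t: 17.4
eef_pos: [0.4784, -0.1593, 0.2203]
ee_rot: [3.139, -0.002, -2.314]
force: [-0.3, -0.0, 0.6]
width: 0.0007
```

```bash
python3 -c "
from h import *
np.set_printoptions(precision=4,suppress=True)
y=np.radians(252.2)
s=arm.get_state();print(s['q'],np.degrees(s['ee_rot']))
plan([(.4934,.0986,.22),(.4934,.0986,.078)],yaw=y)
p,d=load('scene',6);W=world('scene',d)
ps=np.radians(2.7);e=np.array([np.cos(ps),np.sin(ps)]);f=np.array([-e[1],e[0]])
for n in('scene','top'):
  p,d=load(n,6);W=world(n,d)
  Q=W[...,:2]-[.4866,-.1597]; a=Q@e;b=Q@f
  m=(abs(a)<.12)&(abs(b)<.04)&(W[...,2]>.09)&(W[...,2]<.14)
  z=W[...,2][m]; A=np.c_[a[m],b[m],np.ones(m.sum())]; k=abs(z-np.median(z))<.006; c=np.linalg.lstsq(A[k],z[k],rcond=None)[0]
  print(n,m.sum(),'foot top z',np.median(z),'plane tilt',c, 'ext x',a[m][k].min(),a[m][k].max())
"
```

```text
[ 0.0685  0.0568 -0.3054 -0.0002 -1.2116  0.759 ] [ 179.8739   -0.1161 -132.59  ]
t 17.4 p [ 0.4784 -0.1593  0.2203] rot [ 179.87   -0.12 -132.59] w 0.0007113030407584817
6 x [-0.0417, 0.0108, 0.0001]
4 x [0.0, 0.0, 0.0355]
scene 691 foot top z 0.11354728685381804 plane tilt [-0.0028 -0.0186  0.1142] ext x -0.07391674960931002 0.09427787258258463
top 236 foot top z 0.11407807277410603 plane tilt [-0.0056 -0.0332  0.1139] ext x -0.07696299864812423 -0.026541056926699936
```

>>> step_arm([
  [[0,0,0],[0,0,-8.3],-1],
  [[0,0,0],[0,0,-8.3],-1],
  [[0,0,0],[0,0,-8.3],-1],
  [[-0.0417,0.0108,0],[0,0,0],-1],
  [[-0.0417,0.0108,0],[0,0,0],-1],
  [[-0.0417,0.0108,0],[0,0,0],-1],
  [[-0.0417,0.0108,0],[0,0,0],-1],
  [[-0.0417,0.0108,0],[0,0,0],-1],
])

```text
t: 18.2
eef_pos: [0.4916, 0.0569, 0.2206]
ee_rot: [3.14, -0.002, -1.886]
force: [0.6, 0.5, -0.1]
width: 0.0006
```

>>> step_arm([
  [[-0.0417,0.0108,0],[0,0,0],-1],
  [[0,0,0.03],[0,0,0],-1],
  [[0,0,0.03],[0,0,0],-1],
  [[0,0,0],[0,0,0],-1],
  [[0,0,0],[0,0,0],-1],
  [[0,0,0],[0,0,0],-1],
  [[0,0,0],[0,0,0],-1],
  [[0,0,0],[0,0,0],-1],
])

```text
t: 19.0
eef_pos: [0.4957, 0.0986, 0.1628]
ee_rot: [-3.14, 0.001, -1.886]
force: [-0.3, -0.9, 0.2]
width: 0.0005
```

```bash
python3 -c "
from h import *
plan([(.4934,.0986,.078)],yaw=np.radians(252.2))
p,d=viewer.grab_frame('scene');np.savez('pics/scene7.npz',p=p,d=d)
cv2.imwrite('pics/scene7.png',cv2.resize(p[130:280,240:410],None,fx=4,fy=4,interpolation=cv2.INTER_CUBIC)[:,:,::-1])
W=world('scene',d)
m=(W[...,0]>0.49)&(W[...,0]<0.58)&(W[...,1]>0.05)&(W[...,1]<0.13)&(W[...,2]>0.105)&(W[...,2]<.175)
v,u=np.nonzero(m)
for a,b in zip(u,v): print(a,b,W[b,a].round(3),p[b,a]) if (b%3==0) else 0
"
```

```text
t 19.0 p [0.4957 0.0986 0.1628] rot [-1.7993e+02  8.0000e-02 -1.0806e+02] w 0.00047188017839846477
2 x [0.0004, 0.0011, 0.0424]
317 210 [0.532 0.084 0.157] [6 5 3]
318 210 [0.531 0.086 0.159] [0 4 3]
319 210 [0.529 0.088 0.159] [6 7 8]
320 210 [0.527 0.09  0.159] [12 10 14]
321 210 [0.524 0.092 0.157] [2 3 4]
322 210 [0.522 0.094 0.157] [18 16 14]
323 210 [0.52  0.096 0.158] [48 37 25]
316 213 [0.536 0.083 0.144] [25 10  9]
317 213 [0.54  0.091 0.158] [6 8 8]
318 213 [0.538 0.093 0.159] [8 9 8]
319 213 [0.535 0.095 0.158] [ 9 10  8]
320 213 [0.533 0.097 0.158] [ 8  7 10]
321 213 [0.531 0.099 0.158] [11 12 11]
322 213 [0.529 0.1   0.156] [8 8 6]
323 213 [0.524 0.1   0.15 ] [49 37 25]
316 216 [0.536 0.083 0.126] [24  8  8]
317 216 [0.538 0.089 0.135] [8 9 7]
318 216 [0.538 0.094 0.142] [6 8 8]
319 216 [0.537 0.097 0.144] [7 5 5]
320 216 [0.536 0.1   0.147] [ 8  7 10]
321 216 [0.533 0.101 0.145] [4 6 5]
322 216 [0.53  0.102 0.142] [16 13 12]
323 216 [0.524 0.1   0.132] [51 39 27]
317 219 [0.538 0.089 0.118] [7 6 7]
318 219 [0.538 0.093 0.123] [5 6 5]
319 219 [0.537 0.097 0.127] [5 8 5]
320 219 [0.534 0.098 0.123] [9 8 9]
321 219 [0.533 0.101 0.127] [5 6 4]
322 219 [0.529 0.101 0.121] [15 15 14]
319 222 [0.537 0.097 0.108] [21 20 19]
320 222 [0.535 0.099 0.107] [23 22 21]
321 222 [0.532 0.101 0.106] [34 32 30]
```

View pics/scene7.png

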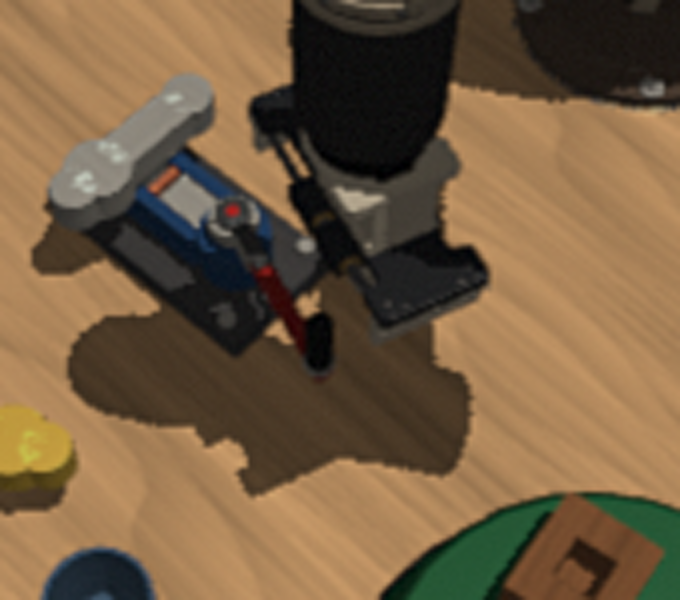

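>>> step_arm([
  [[0,0,0.02],[0,0,0],-1],
  [[0,0,0.02],[0,0,0],-1],
  [[0,0,0.02],[0,0,0],-1],
  [[0,0,0.015],[0,0,0],-1],
  [[0,0,0.01],[0,0,0],-1],
  [[0,0,0],[0,0,0],-1],
  [[0,0,0],[0,0,0],-1],
  [[0,0,0],[0,0,0],-1],
])

```text
t: 19.85
eef_pos: [0.4958, 0.0989, 0.0777]
ee_rot: [-3.14, 0.001, -1.885]
force: [-0.3, 0.0, -0.6]
width: 0.0001
```

```bash
cat > arc.py <<'E'
from h import *
import sys
# wrench axis, radial tool orientation; prints tool-frame row moves along the arc
C=np.array([.4815,-.0555]); s=arm.get_state(); p=s['eef_pos'][:2]; y=s['ee_rot'][2]
r=p-C; e=-np.array([np.cos(y),np.sin(y)])
ty=np.array([np.sin(y),-np.cos(y)])
phi=np.degrees(np.arctan2(e[1],e[0])); rad=r@e; off=-(r@ty)  # off = clockwise offset of TCP from radial line thru yaw (neg => behind)
F=s['force'][:2]
ang=np.degrees(np.arctan2(r[1],r[0]))
print('t',s['t'],'yaw-phi',phi.round(2),'radial',rad.round(4),'cw offset',off.round(4),'TCP ang',ang.round(2),'|r|',np.linalg.norm(r).round(4),'push force(cw)',(-(F@(-ty))).round(2),'radial F',(F@e).round(2),'z',s['eef_pos'][2].round(4),'M',s['moment'].round(2))
E
python3 arc.py
```

```text
t 19.85 yaw-phi 71.97 radial 0.1513 cw offset -0.0342 TCP ang 84.7 |r| 0.1551 push force(cw) 0.32 radial F -0.09 z 0.0777 M [-0.03  0.17  0.03]
```

>>> step_arm([
  [[0,-0.005,0],[0,0,0],-1],
  [[0,-0.005,0],[0,0,0],-1],
  [[0,-0.004,0],[0,0,0],-1],
  [[-0.0007,-0.0052,0],[0,0,2],-1],
  [[-0.0007,-0.0052,0],[0,0,2],-1],
  [[-0.0007,-0.0052,0],[0,0,2],-1],
  [[-0.0007,-0.0052,0],[0,0,2],-1],
  [[0,0,0],[0,0,0],-1],
])

```text
t: 20.65
eef_pos: [0.5296, 0.0893, 0.0767]
ee_rot: [-3.141, 0.0, -2.027]
force: [-1.8, 3.9, 1.9]
width: 0.0002
```

```bash
python3 arc.py
```

```text
t 20.65 yaw-phi 63.86 radial 0.1512 cw offset -0.0207 TCP ang 71.64 |r| 0.1526 push force(cw) 3.38 radial F 2.69 z 0.0767 M [1.37 0.68 0.06]
```

>>> step_arm([
  [[-0.0007,-0.0052,0],[0,0,2],-1],
  [[-0.0007,-0.0052,0],[0,0,2],-1],
  [[-0.0007,-0.0052,0],[0,0,2],-1],
  [[-0.0007,-0.0052,0],[0,0,2],-1],
  [[-0.0007,-0.0052,0],[0,0,2],-1],
  [[-0.0007,-0.0052,0],[0,0,2],-1],
  [[0,0,0],[0,0,0],-1],
  [[0,0,0],[0,0,0],-1],
])

```text
t: 21.45
eef_pos: [0.5578, 0.0766, 0.0766]
ee_rot: [-3.142, -0.0, -2.235]
force: [-2.2, 1.4, -0.1]
width: 0.0008
```

```bash
python3 arc.py
```

```text
t 21.45 yaw-phi 51.96 radial 0.151 cw offset -0.0213 TCP ang 60.0 |r| 0.1525 push force(cw) 2.59 radial F -0.31 z 0.0766 M [0.58 0.8  0.04]
```

>>> step_arm([
  [[-0.0004,-0.0026,0],[0,0,1],-1],
  [[-0.0004,-0.0026,0],[0,0,1],-1],
  [[-0.0004,-0.0026,0],[0,0,1],-1],
  [[-0.0004,-0.0026,0],[0,0,1],-1],
  [[-0.0004,-0.0026,0],[0,0,1],-1],
  [[0,0,0],[0,0,0],-1],
  [[0,0,0],[0,0,0],-1],
  [[0,0,0],[0,0,0],-1],
])

```text
t: 22.25
eef_pos: [0.5687, 0.0699, 0.0767]
ee_rot: [3.141, -0.0, -2.322]
force: [-4.0, 0.7, -0.2]
width: 0.0005
```

```bash
python3 arc.py
```

```text
t 22.25 yaw-phi 46.97 radial 0.1512 cw offset -0.0219 TCP ang 55.2 |r| 0.1527 push force(cw) 3.36 radial F -2.2 z 0.0767 M [ 0.26  1.64 -0.02]
```

>>> step_arm([
  [[-0.0004,-0.0026,0],[0,0,1],-1],
  [[-0.0004,-0.0026,0],[0,0,1],-1],
  [[-0.0004,-0.0026,0],[0,0,1],-1],
  [[-0.0004,-0.0026,0],[0,0,1],-1],
  [[0,0,0],[0,0,0],-1],
  [[0,0,0],[0,0,0],-1],
  [[0,0,0],[0,0,0],-1],
  [[0,0,0],[0,0,0],-1],
])

```text
t: 23.05
eef_pos: [0.5771, 0.064, 0.0767]
ee_rot: [3.141, -0.0, -2.391]
force: [-4.8, 1.4, 1.1]
width: 0.0005
```

```bash
python3 arc.py
```

```text
t 23.05 yaw-phi 42.99 radial 0.1514 cw offset -0.0222 TCP ang 51.34 |r| 0.153 push force(cw) 4.3 radial F -2.55 z 0.0767 M [ 0.49  1.94 -0.03]
```

>>> step_arm([
  [[-0.0004,-0.0027,0],[0,0,1],-1],
  [[-0.0004,-0.0027,0],[0,0,1],-1],
  [[-0.0004,-0.0027,0],[0,0,1],-1],
  [[-0.0004,-0.0027,0],[0,0,1],-1],
  [[0,0,0],[0,0,0],-1],
  [[0,0,0],[0,0,0],-1],
  [[0,0,0],[0,0,0],-1],
  [[0,0,0],[0,0,0],-1],
])

```text
t: 23.85
eef_pos: [0.5849, 0.0571, 0.0764]
ee_rot: [3.141, -0.001, -2.461]
force: [-6.6, 2.7, -0.3]
width: 0.0004
```

```bash
python3 arc.py
```

```text
t 23.85 yaw-phi 38.98 radial 0.1512 cw offset -0.0225 TCP ang 47.45 |r| 0.1529 push force(cw) 6.22 radial F -3.46 z 0.0764 M [ 1.01  2.47 -0.04]
```

>>> step_arm([
  [[-0.0004,-0.0027,0],[0,0,1],-1],
  [[-0.0004,-0.0027,0],[0,0,1],-1],
  [[-0.0004,-0.0027,0],[0,0,1],-1],
  [[0,0,0],[0,0,0],-1],
  [[0,0,0],[0,0,0],-1],
  [[0,0,0],[0,0,0],-1],
  [[0,0,0],[0,0,0],-1],
  [[0,0,0],[0,0,0],-1],
])

```text
t: 24.65
eef_pos: [0.5905, 0.0517, 0.0763]
ee_rot: [3.14, -0.001, -2.514]
force: [-7.7, 3.1, 0.6]
width: 0.0004
```

```bash
python3 arc.py
```

```text
t 24.65 yaw-phi 35.98 radial 0.1512 cw offset -0.0227 TCP ang 44.52 |r| 0.1529 push force(cw) 7.02 radial F -4.37 z 0.0763 M [ 1.5   2.84 -0.  ]
```

>>> step_arm([
  [[-0.0003,-0.0027,0],[0,0,1],-1],
  [[-0.0003,-0.0027,0],[0,0,1],-1],
  [[-0.0003,-0.0027,0],[0,0,1],-1],
  [[0,0,0],[0,0,0],-1],
  [[0,0,0],[0,0,0],-1],
  [[0,0,0],[0,0,0],-1],
  [[0,0,0],[0,0,0],-1],
  [[0,0,0],[0,0,0],-1],
])

```text
t: 25.45
eef_pos: [0.5958, 0.0459, 0.0762]
ee_rot: [3.14, -0.001, -2.566]
force: [-6.6, 5.7, 0.5]
width: 0.0005
```

```bash
python3 arc.py
```

```text
t 25.45 yaw-phi 32.98 radial 0.1511 cw offset -0.0228 TCP ang 41.56 |r| 0.1528 push force(cw) 8.36 radial F -2.47 z 0.0762 M [ 2.03  3.02 -0.  ]
```

>>> step_arm([
  [[-0.0003,-0.0027,0],[0,0,1],-1],
  [[-0.0003,-0.0027,0],[0,0,1],-1],
  [[-0.0003,-0.0027,0],[0,0,1],-1],
  [[0,0,0],[0,0,0],-1],
  [[0,0,0],[0,0,0],-1],
  [[0,0,0],[0,0,0],-1],
  [[0,0,0],[0,0,0],-1],
  [[0,0,0],[0,0,0],-1],
])

```text
t: 26.25
eef_pos: [0.6008, 0.0399, 0.0762]
ee_rot: [3.14, -0.001, -2.618]
force: [-8.4, 7.1, -0.3]
width: 0.0004
```

```bash
python3 arc.py
```

```text
t 26.25 yaw-phi 29.99 radial 0.151 cw offset -0.023 TCP ang 38.65 |r| 0.1527 push force(cw) 10.31 radial F -3.7 z 0.0762 M [ 2.59  3.2  -0.  ]
```

>>> step_arm([
  [[-0.0003,-0.0027,0],[0,0,1],-1],
  [[-0.0001,-0.0013,0],[0,0,0.5],-1],
  [[0,0,0],[0,0,0],-1],
  [[0,0,0],[0,0,0],-1],
  [[0,0,0],[0,0,0],-1],
  [[0,0,0],[0,0,0],-1],
  [[0,0,0],[0,0,0],-1],
  [[0,0,0],[0,0,0],-1],
])

```text
t: 27.05
eef_pos: [0.6031, 0.0368, 0.0762]
ee_rot: [3.139, -0.001, -2.644]
force: [-9.0, 7.5, 0.3]
width: 0.0004
```

```bash
python3 arc.py
```

```text
t 27.05 yaw-phi 28.49 radial 0.1509 cw offset -0.0231 TCP ang 37.2 |r| 0.1527 push force(cw) 10.93 radial F -4.31 z 0.0762 M [3.03 3.22 0.01]
```

>>> step_arm([
  [[-0.0003,-0.0027,0],[0,0,1],-1],
  [[-0.0001,-0.0013,0],[0,0,0.5],-1],
  [[0,0,0],[0,0,0],-1],
  [[0,0,0],[0,0,0],-1],
  [[0,0,0],[0,0,0],-1],
  [[0,0,0],[0,0,0],-1],
  [[0,0,0],[0,0,0],-1],
  [[0,0,0],[0,0,0],-1],
])

```text
t: 27.85
eef_pos: [0.6054, 0.0336, 0.0762]
ee_rot: [3.139, -0.001, -2.671]
force: [-8.4, 8.5, 0.2]
width: 0.0006
```

```bash
python3 arc.py
```

```text
t 27.85 yaw-phi 26.99 radial 0.1508 cw offset -0.0232 TCP ang 35.74 |r| 0.1526 push force(cw) 11.41 radial F -3.59 z 0.0762 M [3.17 3.27 0.04]
```

>>> step_arm([
  [[-0.0003,-0.0027,0],[0,0,1],-1],
  [[-0.0001,-0.0013,0],[0,0,0.5],-1],
  [[0,0,0],[0,0,0],-1],
  [[0,0,0],[0,0,0],-1],
  [[0,0,0],[0,0,0],-1],
  [[0,0,0],[0,0,0],-1],
  [[0,0,0],[0,0,0],-1],
  [[0,0,0],[0,0,0],-1],
])

```text
t: 28.65
eef_pos: [0.6095, 0.029, 0.077]
ee_rot: [-3.141, 0.001, -2.697]
force: [-2.4, 2.5, 0.3]
width: 0.0004
```

```bash
python3 arc.py
```

```text
t 28.65 yaw-phi 25.49 radial 0.1519 cw offset -0.0212 TCP ang 33.44 |r| 0.1533 push force(cw) 3.33 radial F -1.12 z 0.077 M [1.04 0.96 0.01]
```

The push fell from 11.4 to 3.3 N while the post moved about 6 mm, which is the click. Before letting go I'll check the pin height and the handle's kink.

```bash
python3 -c "
from h import *
for k in(6,7,8):
  if k==8:
    p,d=viewer.grab_frame('scene');np.savez('pics/scene8.npz',p=p,d=d)
    cv2.imwrite('pics/scene8.png',cv2.resize(p[140:240,240:340],None,fx=6,fy=6,interpolation=cv2.INTER_CUBIC)[:,:,::-1])
  else: p,d=load('scene',k)
  W=world('scene',d);g=cv2.cvtColor(p,cv2.COLOR_RGB2HSV)
  m=((g[...,0]<8)|(g[...,0]>172))&(g[...,1]>150)&(g[...,2]>60)
  nl,lab,st,ce=cv2.connectedComponentsWithStats(m[165:230,270:350].astype(np.uint8))
  for i in range(1,nl):
    if st[i,4]>3: 
      w=W[165:230,270:350][lab==i]; print(k,st[i],ce[i].round(2)+[270,165],np.median(w,0).round(4),w[:,2].max().round(4))
"
```

```text
6 [26 16  4  3  8] [297.5 182. ] [ 0.4843 -0.0527  0.106 ] 1.0805
6 [34 31 13 20 96] [310.23 205.18] [0.5118 0.0336 0.1011] 0.1061
7 [26 16  4  3  8] [297.5 182. ] [ 0.4816 -0.0549  0.1038] 0.1065
7 [34 31  4  3  8] [305.88 197.38] [0.5029 0.0044 0.1018] 0.1067
```

View pics/scene8.png

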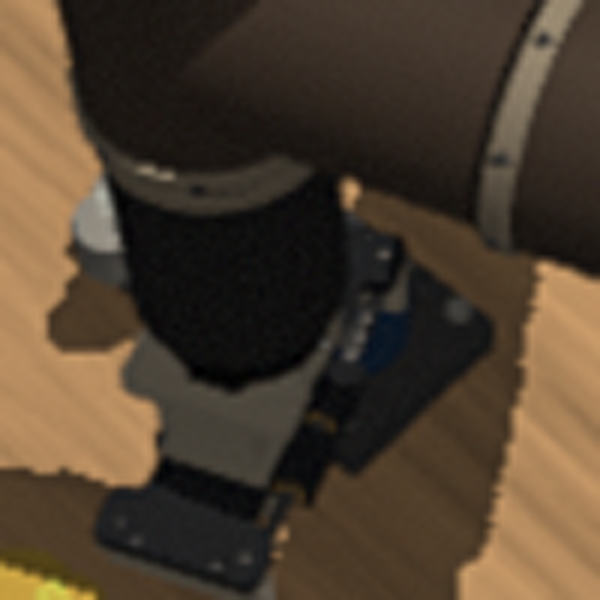

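The arm hides the head in this view, so the pin can't be seen. The sudden force drop, to below 4 N, is the described sign of at least about 17 mm of give. I'm stopping there, backing off, and lifting clear.

>>> step_arm([
  [[0,0.004,0],[0,0,0],-1],
  [[0,0.004,0],[0,0,0],-1],
  [[0,0.004,0],[0,0,0],-1],
  [[0,0.005,0],[0,0,0],-1],
  [[0,0.006,0],[0,0,0],-1],
  [[0,0.008,0],[0,0,0],-1],
  [[0,0.01,0],[0,0,0],-1],
  [[0,0.01,0],[0,0,0],-1],
])

```text
t: 29.5
eef_pos: [0.5867, 0.0756, 0.0768]
ee_rot: [-3.142, 0.0, -2.697]
force: [-0.1, -0.9, 0.3]
width: 0.0003
```

>>> step_arm([
  [[0,0,0],[0,0,0],-1],
  [[0,0,-0.04],[0,0,0],-1],
  [[0,0,-0.04],[0,0,0],-1],
  [[0,0,-0.04],[0,0,0],-1],
  [[0,0.045,-0.02],[0,0,0],-1],
  [[0,0.045,0],[0,0,0],-1],
  [[0,0.045,0],[0,0,0],-1],
  [[0,0.045,0],[0,0,0],-1],
])

```text
t: 30.3
eef_pos: [0.5087, 0.2386, 0.2172]
ee_rot: [3.141, 0.001, -2.697]
force: [1.0, -0.2, -0.7]
width: 0.0004
```

```bash
python3 -c "
from h import *
s=arm.get_state();print(s['eef_pos'],s['force'],s['t'])
for n,(r,c) in dict(scene=((120,240),(220,360)),top=((150,270),(290,430))).items():
  p,d=viewer.grab_frame(n);np.savez(f'pics/{n}9.npz',p=p,d=d)
  cv2.imwrite(f'pics/{n}9.png',cv2.resize(p[r[0]:r[1],c[0]:c[1]],None,fx=5,fy=5,interpolation=cv2.INTER_CUBIC)[:,:,::-1])
"
```

```text
[0.50872789 0.23860783 0.21723817] [ 1.03220534 -0.23892014 -0.7022194 ] 30.3
```

View pics/scene9.png

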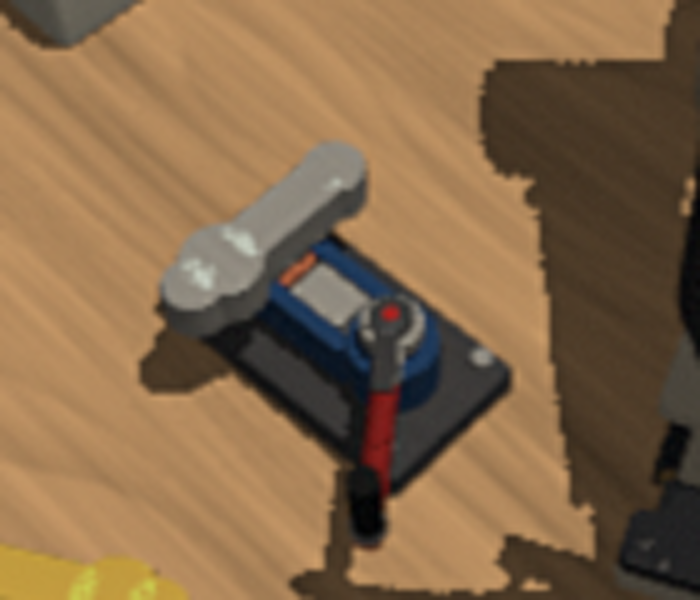

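View pics/top9.png

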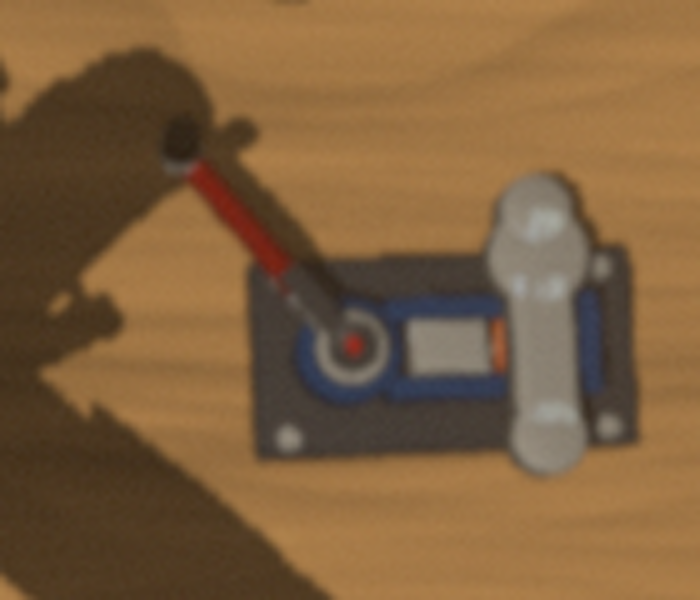

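```bash
python3 -c "
from h import *
np.set_printoptions(precision=4,suppress=True)
C=np.array([.4815,-.0555])
for n in('scene','top'):
  p,d=load(n,9);W=world(n,d)
  m=(W[...,2]>.15)&(W[...,2]<.165)&(W[...,0]>.5)&(W[...,0]<.66)&(W[...,1]>-.1)&(W[...,1]<.12)
  q=W[m].mean(0)[:2]-C; print(n,m.sum(),'post',W[m].mean(0),'ang',np.degrees(np.arctan2(q[1],q[0])),np.linalg.norm(q))
  Q=W[...,:2]-[.4866,-.1597]; ps=np.radians(2.7);e=np.array([np.cos(ps),np.sin(ps)]);f=np.array([-e[1],e[0]]);a=Q@e;b=Q@f
  m=(abs(a)<.12)&(abs(b)<.04)&(W[...,2]>.104)&(W[...,2]<.124)
  A=np.c_[a[m],b[m],np.ones(m.sum())];c=np.linalg.lstsq(A,W[m][:,2],rcond=None)[0]
  k=m&(abs(a+.007)<.02)
  print('foot z',np.median(W[m][:,2]),'tilt',c[:2],'ext x',a[m].min(),a[m].max(),'waist y',np.percentile(b[k],[1,99]))
  g=cv2.cvtColor(p,cv2.COLOR_RGB2HSV)
  red=((g[...,0]<8)|(g[...,0]>172))&(g[...,1]>130)&(W[...,2]>.08)&(W[...,2]<.125)&(W[...,0]>.47)&(W[...,0]<.66)&(W[...,1]>-.08)&(W[...,1]<.1)
  w=W[red]; h=w[np.linalg.norm(w[:,:2]-C,axis=1)>.04]; 
  v=h[:,:2]-h[:,:2].mean(0); uu=np.linalg.svd(v,full_matrices=False)[2][0]; print('handle dir',np.degrees(np.arctan2(uu[1],uu[0]))%180,'pin z',np.median(w[np.linalg.norm(w[:,:2]-C,axis=1)<.02],0))
"
```

```text
scene 46 post [0.5958 0.0483 0.1568] ang 42.26232333360092 0.15441294868960295
foot z 0.11414414056464914 tilt [-0.0018 -0.0738] ext x -0.07464976740264147 0.09473015422873514 waist y [-0.0162  0.0201]
handle dir 43.33706523618781 pin z [ 0.4816 -0.0539  0.1046]
top 49 post [0.5936 0.0448 0.1568] ang 41.8297091004723 0.15042236650537144
foot z 0.1146941489687647 tilt [-0.0023 -0.0089] ext x -0.07720194522607422 0.09404379967665502 waist y [-0.0188  0.0164]
handle dir 40.324314049777485 pin z [ 0.4802 -0.0538  0.107 ]
```

```bash
python3 -c "
from h import *
np.set_printoptions(precision=4,suppress=True)
for n,ks in(('scene',(6,7,9)),('top',(9,))):
 for K_ in ks:
  p,d=load(n,K_);W=world(n,d)
  Q=W[...,:2]-[.4866,-.1597]; ps=np.radians(2.7);e=np.array([np.cos(ps),np.sin(ps)]);f=np.array([-e[1],e[0]]);a=Q@e;b=Q@f
  m=(abs(a)<.12)&(abs(b)<.04)&(W[...,2]>.104)&(W[...,2]<.124)
  k=m&(abs(a+.007)<.02); t=m&(abs(b)<.014)
  A=np.c_[a[t],b[t],np.ones(t.sum())];c=np.linalg.lstsq(A,W[t][:,2],rcond=None)[0]
  print(n,K_,'waist y',np.percentile(b[k],[2,50,98]),'tilt',c[:2],t.sum(),'z',np.median(W[t][:,2]))
"
```

```text
scene 6 waist y [-0.0143  0.0055  0.0212] tilt [-0.0059  0.0135] 361 z 0.11446913772574419
scene 7 waist y [-0.0156  0.0049  0.0205] tilt [-0.0038 -0.0146] 355 z 0.11438789532787487
scene 9 waist y [-0.0157  0.0047  0.0201] tilt [-0.0066 -0.0052] 356 z 0.11461993626203196
top 9 waist y [-0.0184 -0.0005  0.0162] tilt [-0.0025 -0.0169] 580 z 0.1149730166170041
```

```bash
python3 -c "
from station import ticket,arm
print(ticket.job_done(),arm.get_state()['t'])"
```

```text
the job is handed in; nothing more can be done
the job is handed in; nothing more can be done
```

The last is standing in the clamp stand's socket, foot crosswise with the toe towards the stand's +x. The wrench was turned clockwise by its post until it clicked, then let go. I handed the job in at about 30 s of the 70 s.

**What the last checks showed:**
- **Last home:** the sole is at z ≈ 0.114–0.115 m, where 0.114 means fully home. It is level to about 1°.
- **Click:** the push climbed to 11.4 N, then fell to 3.3 N within 6 mm. I stopped there. A push below 4 N suggests roughly 17–20 mm of give.
- **After letting go:** the post sprang back from about 26° to 42° (about 42 mm). That fits the give plus the jaw's own springback. The handle looks straight and in line with its head.
- **Robot:** it is clear of everything, and none of the other things were touched.

**What disagreed or could not be checked:**
- **Height reading:** the arm's reported TCP height read about 39 mm lower than the cameras showed. My first grasp therefore closed on air above the foot, without contact. I corrected for the offset from then on.
- **Sideways position:** the two cameras differ by about 3 mm in the last's y, at roughly −1 and +2 mm. I expected about −3 mm with the stem against the wall. Both are within the allowed range.
- **Pin and pad:** the red pin was hidden by the arm at the click, and the pad's spring can't be read. The click and the grip are judged from the force and the angles only.

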